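# Roll-press the glued heel blocks

## Task

Stand all the heel blocks upright on the black mat in the roll-press track. Then swing the stop lever up out of the way, roll the big press roller along its rails over the blocks until its axis is at the far white line and roll it back so that it stops with its axis on the white parking mark it started from, never lifting it off the rails; push the stop lever fully down again to lock it. Finally put the pressed blocks side by side on the floor of the shallow wooden tray. Leave the wax tin and the rubbing stone alone.

Things in the scene. Friction and masses are not known exactly. Their poses are not given: they have to be found in the camera images.
- track: fixed roll-press track, lane along its own y, z up, origin at bench height mid-lane. Base 196 x 578 x 10 mm, bed top z = 10. Two wooden rails, inner faces x = -55 and 55, top z = 40, carry the roller; outside them aluminium guide lips (x 78 to 86, top z = 50) keep it straight. White marks over the rails at y = -220 (parking) and +200 (far line). End stops: inner faces y = -295 and 259, top z = 55
- park_mark (a point): point on the parking mark, middle of the lane, at rail-top height (track y = -220 mm)
- turn_line (a point): point on the far white line, middle of the lane, at rail-top height (track y = +200 mm)
- mat_middle (a point): centre of the black mat lying flush on the bed, 270 mm along the lane (track y -100 to 170 mm), 100 mm across; a standing block has 2 mm clear under the roller's rims and just meets its rubber sleeve
- press_roller: loose drum roller, diameter 98 mm (too wide to grip), 150 mm long, 0.8 kg, black rubber sleeve, lying across the lane on the rails behind the stop lever; origin at the drum's centre, own x along its axis (y, z turn). Its centre runs at track z = 89 mm, its top at 138. About 1 N rolls it; let go at 0.05 m/s it stops within about 10 mm; on the rails it can run on to the end stops
- stop_lever (a joint): hinge angle of the stop lever in rad: 0 = down flat across the lane (locked, end of travel), 1.75 = up, past vertical. It stays at any angle (friction; up to about 2 N at the grip moves it). The roller passes clear of it above about 1.25
- stop_lever_grip (a point): middle of the black grip at the lever's free end, 240 mm from the hinge, 39 mm outside the near guide lip when down; the bar is 14 mm wide (along the lane), 14 mm thick and ends 20 mm beyond this point. The grip can be pinched from above. Down, this point is 59 mm above the bench and the bar lies at track y -166 to -152 mm
- stop_lever_hinge (a point): hinge of the stop lever, outside the far rail, 59 mm above the bench; the hinge axis is parallel to the lane (track y); the grip swings up and over, away from track -x towards +x
- heel_0: black loose D-shaped heel block, 48 long (own x) x 26 wide (own y) x 28 mm tall, 25 g; origin at the centre of its underside, own z up. Grip it across the 26 mm width. One of two or three blocks; an absent one reads None
- heel_1: brown loose D-shaped heel block, 48 long (own x) x 26 wide (own y) x 28 mm tall, 25 g; origin at the centre of its underside, own z up. Grip it across the 26 mm width. One of two or three blocks; an absent one reads None
- heel_2: brown loose D-shaped heel block, 48 long (own x) x 26 wide (own y) x 28 mm tall, 25 g; origin at the centre of its underside, own z up. Grip it across the 26 mm width. One of two or three blocks; an absent one reads None
- tray: shallow open wooden tray, fixed, 200 (own x) x 110 (own y) x 16 mm tall, walls and floor 4 mm thick; origin at the centre of its underside
- wax_tin: loose flat round tin, 60 mm across, 25 mm tall, bystander; origin at the centre of its underside
- stone: loose grey rubbing stone, 33 x 59 x 15 mm, bystander; origin at the centre of its underside
Not all that is in view belongs to the job. Of the things shaped like the heel_0, the black one is meant.

How it is judged:
By the outcome, as a careful person would: the job done as asked, in the order asked, and still so for the second after the job is handed in, with the robot touching nothing.
Of heel_0, heel_1, heel_2 only 2 to 3 are there at a start; the rules pass over those that are not, and their reading is None.
At some moment in a run one of heel_0, heel_1, heel_2 may be knocked a few centimetres aside while the robot is not near it.
Once in a run the grip may slacken for a moment while it holds something.
It also fails if it takes over 210 s, if anything falls off the work surface, if the arm or the gripper's body presses on something with over 40 N, if the wrist force passes 120 N, or if a joint passes its speed limit or range.

## Robot

A 7-joint arm with a two-finger parallel gripper is mounted at the origin on a cart in front of the work surface, level with it; the furniture and walls round the work are solid. World frame = base frame: x ahead of the robot, y to its left, z up, the work surface at z = 0. Lengths are in m, angles in degrees, forces in N, time in s.
With the tool pointing down it reaches from about 0.4 to 0.9 m from the base axis. Payload 5.5 kg.
Tool frame: the origin (TCP) lies at the very end of the fingers, on their centre line; the grasp point (between the pads) lies 19 mm behind it; z points along the fingers, y is the line along which they close (so a half turn about z gives the same grasp; the last joint's range is limited). The gripper opens to 92 mm and grips with 3 to 60 N. Pads are 19 mm wide; open, the fingers measure 130 mm over their backs; the gripper's body (75 mm by 190 mm) begins 47 mm behind the grasp point.
Start: joints at [-53.044, 28.699, -24.465, 88.831, 12.651, 65.22, -12.049], TCP at [0.242, 0.603, 0.192] pointing down, gripper open.
Joint ranges: [-164.97, 164.97], [-17.58, 116.51], [-87.97, 89.64], [11.32, 138.91], [-80.73, 260.73], [10.89, 115.49], [-147.41, 147.41]. Speed limits (degrees/s): [147.25, 147.25, 180, 180, 180, 180, 180].

## Interface

Orientations are given as [roll, pitch, yaw] about the fixed x, y, z axes, in that order (R = Rz(yaw) Ry(pitch) Rx(roll)).
In Python, from bench import robot, eyes, order, models gives the robot as it stands.
- The arm moves only by the tool send_rows, never from a script. Its argument "deltas" is a list of rows, each an object with "hand": the closure, from 0 (fully open) to 1 (shut); "delta_pos": the shift along the tool's x, y, z in cm, a list of three; "turn": the turn about the tool's z in degrees. A call has 1 to 10 rows; each row is the pose to reach, as a shift and turn from the pose commanded when the call began, along the tool's axes at that moment; what a row does not reach only later rows make up. A row lasts 1/8 s, in which the tool goes at most 62.5 mm and 10.7 degrees, less where a joint would pass 70% of its speed; a pose out of reach is approached as far as the arm can. A call with a gripper value outside its range is refused whole. The fingers move at their own pace and stop on an object; "squeeze" is the grip in N (left out, the last holds). Time passes only in rows, so rows that repeat a pose let the fingers close. It gives the time, the measured TCP pose, the force, the opening and the grip force at its end, in the units of the state.
- robot.sense(): the state, without advancing time (a new reading comes with each control period).
- eyes.capture(name): name is "scene" or "top"; returns a dict with "pixels" (384x512x3 uint8, blue, green, red), "range_z" (384x512 float32, m along the optical axis (not along the pixel's ray), 0 where there is no reading), "intrinsics" (3x3 intrinsics, pixels), "extrinsics" (4x4, takes a point from camera to world coordinates). Camera axes: x right, y up, looking along -z (the intrinsics and any distortion apply to the point x, -y, -z); pixel columns grow to the right and rows downward; lengths in m; the calibration is good to about 2 mm. A picture is of the moment at which its call begins.
- order.sign_off(): hands the job in; it is judged then, once.
Trained networks look in a picture, given as the dict that the camera call returned (one of the last four; its "shot" number tells which), for a name from the list of things; names that differ only in an ending like _2 or _b are one class to them, and where a whole thing is asked for, a point or a joint stands for the part that bears it (a point fixed in the world has none). Each returns a list of dicts, best first, with "conf" (0 to 1); they miss things now and then, are a little off and sometimes report something else, mostly with a low value. They report only what shows in the picture. A call takes as long as a camera call. They do not tell look-alikes from the thing itself.
- models.look_for(picture, target): "box" ([left, top, width, height] in pixels, round what is visible of it).
- models.place_of(picture, target): "location" ([column, row] in pixels: a listed point, or the origin of a listed thing).
The state is a dict: "time_s": time; "joint_positions": joint angles; "qd": joint speeds; "tau": joint torques, N m; "ee_pos": TCP position; "ee_rot": TCP orientation; "wrist_force": force on the tool from outside, world axes, zero at the start; "ft_torque": the same for the moment, N m; "opening": finger opening in m; "grasp_force": force on a finger pad.
Only numpy, scipy, OpenCV 4.12 (cv2) and the standard library are available. Lean on these libraries where they do the work, as an engineer would, in place of code of your own. Each camera call takes 0.05 s, during which the arm holds its last target. There are 200 camera calls.

## Working session

There is one attempt and no reset: what is moved stays moved. The work goes in short steps, Python scripts to look and compute and a tool call to move; the robot and the scene stay as the last step left them, time stands still between calls to the robot, and variables do not carry over. Pictures are saved under pics/ and viewed, at most 14 in all, crops included, and the job is handed in when it is done.

Besides the shell and the picture viewer there is one more tool, called after "Request:" as a command line: name --argument value ..., lists and objects as JSON in quotes. send_rows: Moves the arm, as the interface text tells. Its arguments: {"type":"object","properties":{"deltas":{"type":"array"},"squeeze":{"type":"number"}},"required":["deltas"]}

```bash
ls; mkdir -p pics
cat > h.py <<'E'
import numpy as np, cv2
from bench import robot, eyes, order, models
def cap(n,save=None):
    p=eyes.capture(n)
    if save: cv2.imwrite(f'pics/{save}.png',p['pixels'])
    return p
def w(p,uv,z=None):
    K=np.array(p['intrinsics']);T=np.array(p['extrinsics']);u,v=uv
    r=np.array([(u-K[0,2])/K[0,0],-(v-K[1,2])/K[1,1],-1.])
    if z is None:
        d=p['range_z'][int(round(v)),int(round(u))]; return T[:3,:3]@(r*d)+T[:3,3]
    R=T[:3,:3]@r; return T[:3,3]+R*(z-T[2,3])/R[2]
E
python3 - <<'E'
from h import *
np.set_printoptions(precision=3,suppress=True)
s=robot.sense();print(s['ee_pos'],s['ee_rot'],s['opening'],s['time_s'])
for n in('top','scene'):
    p=cap(n,n+'0')
    print(n,p['extrinsics'])
    for t in ['track','park_mark','turn_line','mat_middle','press_roller','stop_lever_grip','stop_lever_hinge','heel_0','heel_1','tray','wax_tin','stone']:
        print(t,[(np.round(d['location']),round(d['conf'],2),w(p,d['location'])) for d in models.place_of(p,t)[:5]])
E
```

```text
pics
[0.242 0.602 0.191] [-179.893   -0.003  158.127] 0.09183893889597938 0.0
top [[-0.015  0.983 -0.183  0.281]
 [-1.    -0.014  0.008  0.024]
 [ 0.005  0.183  0.983  1.475]
 [ 0.     0.     0.     1.   ]]
track [(array([251., 190.]), 0.72, array([0.564, 0.017, 0.008])), (array([223., 236.]), 0.26, array([0.402, 0.113, 0.032]))]
park_mark [(array([314., 185.]), 0.86, array([ 0.55 , -0.185,  0.141]))]
turn_line [(array([195., 191.]), 0.73, array([0.562, 0.211, 0.01 ])), (array([139., 225.]), 0.18, array([0.446, 0.403, 0.004]))]
mat_middle [(array([242., 189.]), 0.56, array([0.567, 0.046, 0.012])), (array([314., 186.]), 0.23, array([ 0.549, -0.186,  0.138]))]
press_roller [(array([314., 181.]), 0.7, array([ 0.566, -0.185,  0.135])), (array([316., 184.]), 0.49, array([ 0.555, -0.19 ,  0.14 ]))]
stop_lever_grip [(array([298., 224.]), 0.8, array([ 0.442, -0.143,  0.008]))]
stop_lever_hinge [(array([295., 150.]), 0.83, array([ 0.688, -0.136,  0.067])), (array([219., 237.]), 0.48, array([0.401, 0.126, 0.025]))]
heel_0 [(array([369., 211.]), 0.58, array([ 0.481, -0.387,  0.029])), (array([3
[... 1820 characters left out ...]
02])), (array([315., 164.]), 0.46, array([ 0.49 , -0.373,  0.004])), (array([229., 219.]), 0.46, array([0.555, 0.049, 0.01 ]))]
heel_1 [(array([330., 172.]), 0.53, array([ 0.411, -0.344,  0.026])), (array([320., 188.]), 0.52, array([ 0.405, -0.267,  0.008])), (array([354., 179.]), 0.52, array([ 0.338, -0.394,  0.002])), (array([315., 164.]), 0.46, array([ 0.49 , -0.373,  0.004])), (array([229., 219.]), 0.46, array([0.555, 0.049, 0.01 ]))]
tray [(array([173., 313.]), 0.74, array([0.205, 0.598, 0.461]))]
wax_tin [(array([196., 245.]), 0.65, array([0.188, 0.549, 0.599])), (array([273., 245.]), 0.51, array([0.372, 0.056, 0.022]))]
stone [(array([233., 283.]), 0.59, array([0.386, 0.232, 0.003]))]
```

Run:
```python
import cv2
a=cv2.imread('pics/top0.png');cv2.imwrite('pics/top0c.png',cv2.resize(a[130:280,110:410],None,fx=2.66,fy=2.66,interpolation=cv2.INTER_CUBIC))
```

```text
(no output)
```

View pics/top0c.png

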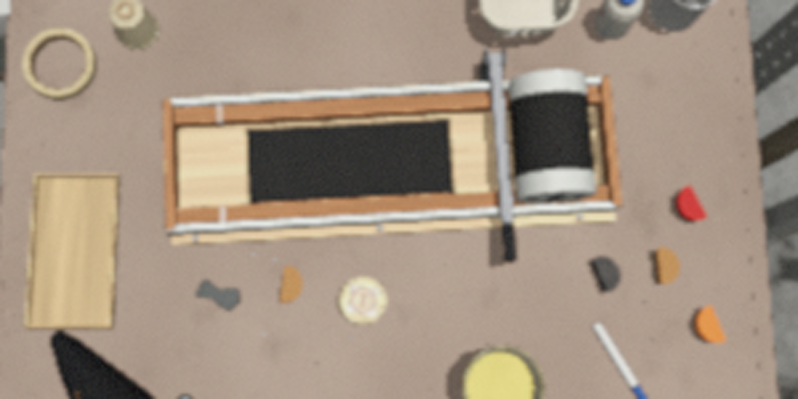

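View pics/scene0.png

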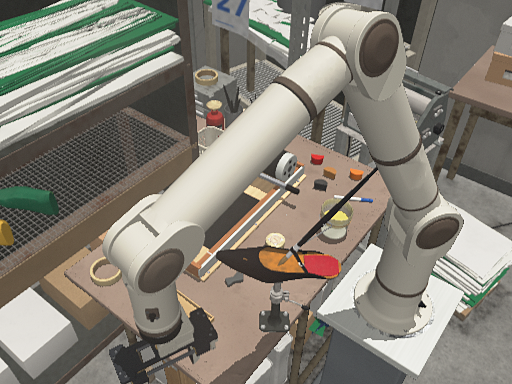

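The top crop shows:
- The black heel at about (337,232) px, and brown heels at (360,230) and (219,237). The red block at (369,206) and the orange one at (376,252) are look-alikes.
- The track is nearly along world y, with the roller at about (317,181) and the lever grip at (301,221).

In the scene picture, the arm hides part of the track.

```bash
cat >> h.py <<'E'
def mask(p,uv,r,kind):
    hsv=cv2.cvtColor(p['pixels'],cv2.COLOR_BGR2HSV); u,v=map(int,uv)
    m=np.zeros(hsv.shape[:2],np.uint8)
    win=hsv[v-r:v+r,u-r:u+r]; 
    if kind=='dark': k=win[...,2]<85
    else: k=(win[...,1]>130)&(win[...,0]<22)&(win[...,2]>90)
    m[v-r:v+r,u-r:u+r]=k*255
    n,l,st,c=cv2.connectedComponentsWithStats(m); i=1+np.argmax(st[1:,4]) if n>1 else 0
    return (l==i)
def rect(p,m,z):
    cs,_=cv2.findContours(cv2.resize(m.astype(np.uint8),None,fx=4,fy=4,interpolation=cv2.INTER_NEAREST),cv2.RETR_EXTERNAL,cv2.CHAIN_APPROX_NONE)
    c=max(cs,key=cv2.contourArea)[:,0,:]/4-0.375
    P=np.array([w(p,a,z)[:2] for a in c],np.float32)*1000
    (cx,cy),(a,b),t=cv2.minAreaRect(P)
    if a<b:a,b,t=b,a,t+90
    return np.round([cx,cy,a,b,(t+90)%180-90],1)
E
python3 - <<'E'
from h import *
p=cap('top')
for n,uv,r,k,z in [('mat',(242,191),45,'dark',.01),('black',(337,232),9,'dark',.028),('brown1',(360,230),9,'br',.028),('brown2',(219,237),9,'br',.028)]:
    m=mask(p,uv,r,k); 
    zz=[w(p,(u,v))[2] for v,u in np.argwhere(m)]
    print(n,m.sum(),rect(p,m,z),'z',np.round(np.percentile(zz,[10,50,90]),3))
    if m.sum()<200:
        print('\n'.join(''.join('#' if x else '.' for x in row) for row in m[uv[1]-9:uv[1]+9,uv[0]-10:uv[0]+10]), [cv2.cvtColor(p['pixels'],cv2.COLOR_BGR2HSV)[uv[1],uv[0]]])
for nm in('tray','press_roller','stop_lever','heel_0'):
    print(nm,[ (np.round(d['box']),round(d['conf'],2)) for d in models.look_for(p,nm)[:5]])
# tray: height map
for u in (119,122,125,150,154,156): print(u,w(p,(u,223)))
# roller ridge: depth column profile
print([ (u,round(w(p,(u,182))[1],3),round(w(p,(u,182))[2],3)) for u in range(298,338,2)])
E
```

```text
mat 1957 [563.5  50.7 263.4  96.1 -87.7] z [0.007 0.011 0.015]
black 27 [ 406.1 -266.3   40.7   11.1   24. ] z [0.004 0.018 0.029]
....................
....................
....................
....................
....................
......#.............
.....###............
......##............
......###...........
.......##...........
.......##...........
........##..........
........###.........
........###.........
.........###........
.........###........
....................
.................... [array([18, 13, 96], dtype=uint8)]
brown1 56 [ 418.  -351.4   39.6   25.3    3.7] z [0.014 0.028 0.033]
....................
....................
....................
.........#..........
.......####.........
......#######.......
.......##.#.#.......
.......######.......
.......###...#......
.......#######......
.......####.##......
.......######.......
.......####.#.......
.......#####........
........#...........
....................
....................
.................... [array([ 16, 131, 194], dtype=uint8)]
brown2 33 [399.5 126.3  36.2  16.1  -0. ] z [0.025 0.029 0.032]
.......
[... 1229 characters left out ...]
loat64(0.116)), (308, np.float64(-0.168), np.float64(0.125)), (310, np.float64(-0.174), np.float64(0.13)), (312, np.float64(-0.18), np.float64(0.13)), (314, np.float64(-0.185), np.float64(0.14)), (316, np.float64(-0.192), np.float64(0.136)), (318, np.float64(-0.198), np.float64(0.143)), (320, np.float64(-0.204), np.float64(0.14)), (322, np.float64(-0.212), np.float64(0.132)), (324, np.float64(-0.219), np.float64(0.133)), (326, np.float64(-0.225), np.float64(0.133)), (328, np.float64(-0.233), np.float64(0.126)), (330, np.float64(-0.237), np.float64(0.135)), (332, np.float64(-0.248), np.float64(0.113)), (334, np.float64(-0.275), np.float64(0.012)), (336, np.float64(-0.281), np.float64(0.018))]
```

Run:
```python
from h import *
p=cap('top')
for n,(u,v) in [('black',(337,233)),('brown1',(360,230)),('brown2',(219,237)),('tray',(137,224))]:
    r=36 if n=='tray' else 9
    im=cv2.cvtColor(p['pixels'],cv2.COLOR_BGR2LAB).astype(float)
    W=im[v-r:v+r,u-r:u+r]; bg=np.median(W[[0,-1]].reshape(-1,3),0)
    d=np.linalg.norm(W-bg,axis=2); d8=np.clip(d,0,255).astype(np.uint8)
    t,k=cv2.threshold(d8,0,255,cv2.THRESH_BINARY+cv2.THRESH_OTSU)
    if n=='tray': k=((d8>18)*255).astype(np.uint8)
    m=np.zeros(im.shape[:2],np.uint8); m[v-r:v+r,u-r:u+r]=k
    q,l,st,c=cv2.connectedComponentsWithStats(m); m=(l==1+np.argmax(st[1:,4]))
    print(n,t,m.sum(),rect(p,m,.016 if n=='tray' else .026))
    if r==9: print('\n'.join(''.join('#' if x else '.' for x in row) for row in m[v-9:v+9,u-10:u+10]))
```

```text
black 38.0 116 [ 409.4 -275.1   46.8   36.6   19.2]
....................
....................
.........#..........
......#######.......
....##########......
....##########......
.....##########.....
.....###########....
.....###########....
......##########....
......##########....
.......#########....
.......#########....
.......########.....
........######......
........####........
....................
....................
brown1 35.0 42 [ 416.4 -339.1   43.8   13.9    3.7]
....................
....................
....................
.....##.............
....####............
....####............
....####............
.....###............
.....###............
.....###............
.....###............
.....###............
.....####...........
.....####...........
......###...........
......##............
....................
....................
brown2 13.0 99 [401.3 128.1  46.5  32.9  -0.9]
....................
....................
........###.........
........#####.......
.......######.......
......########......
......########......
......#########.....
.......########.....
.......########.....
......########......
.....#########......
.....#########......
......#######.......
.....#######........
......####..........
....................
....................
tray 17.0 1695 [436.6 402.7 214.9 107.8  -0.8]
```

Run:
```python
from h import *
p=cap('top')
cv2.imwrite('pics/top1.png',p['pixels'])
for uv in [(135,262),(150,275),(165,280),(180,285),(298,272),(120,135),(305,135),(345,262)]: print(uv,np.round(w(p,uv),3))
```

```text
(135, 262) [0.313 0.336 0.296]
(150, 275) [0.278 0.294 0.296]
(165, 280) [0.263 0.257 0.277]
(180, 285) [0.242 0.258 0.011]
(298, 272) [ 0.279 -0.134  0.052]
(120, 135) [0.772 0.483 0.003]
(305, 135) [ 0.762 -0.181  0.007]
(345, 262) [ 0.31  -0.301  0.004]
```

View pics/top1.png

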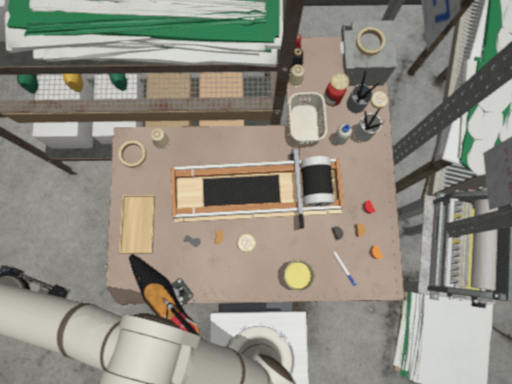

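The full top view shows the shoe on its stand with the toe near px (135,262), about z 0.3 m, so I'll keep the gripper outside it. The blocks are where I measured them.

```bash
cat >> h.py <<'E'
def plan(*T,step=.0600,ang=10.5):
    """targets (x,y,z,psi) mm/deg -> way rows in tool axes"""
    s=robot.sense(); R0=np.array(s['ee_pos'])*1000; a0=s['ee_rot'][2]; c,q=np.cos(np.radians(a0)),np.sin(np.radians(a0))
    print('t',round(s['time_s'],2),'pos',np.round(R0,1),'psi',round(a0,1),'open',round(s['opening']*1000,1))
    for x,y,z,psi in T:
        d=np.array([x,y,z])-R0
        t=(a0-psi+180)%360-180
        print((x,y,z,psi),'->',np.round(np.array([c*d[0]+q*d[1],q*d[0]-c*d[1],-d[2]])/10,2),'turn',round(t,1))
E
python3 - <<'E'
from h import *
plan((450,500,300,115),(600,300,300,70),(600,50,250,45),(407,-277,200,22),(407,-277,6,22))
E
```

```text
t 1.65 pos [242.1 603.2 192.1] psi 158.1 open 91.7
(450, 500, 300, 115) -> [-23.13  -1.83 -10.79] turn 43.1
(600, 300, 300, 70) -> [-44.51 -14.81 -10.79] turn 88.1
(600, 50, 250, 45) -> [-53.82 -38.01  -5.79] turn 113.1
(407, -277, 200, 22) -> [-48.09 -75.54  -0.79] turn 136.1
(407, -277, 6, 22) -> [-48.09 -75.54  18.61] turn 136.1
```

Request:
send_rows --deltas '[{"hand": 0, "delta_pos": [-11, -1, -9], "turn": 20}, {"hand": 0, "delta_pos": [-17, -1.5, -10.8], "turn": 32}, {"hand": 0, "delta_pos": [-23.1, -1.8, -10.8], "turn": 43}, {"hand": 0, "delta_pos": [-28.5, -5, -10.8], "turn": 54}, {"hand": 0, "delta_pos": [-34, -8.5, -10.8], "turn": 65}, {"hand": 0, "delta_pos": [-39, -11.5, -10.8], "turn": 76}, {"hand": 0, "delta_pos": [-44.5, -14.8, -10.8], "turn": 86}, {"hand": 0.25, "delta_pos": [-47, -20.5, -9], "turn": 97}, {"hand": 0.25, "delta_pos": [-50, -26, -8], "turn": 107}, {"hand": 0.3, "delta_pos": [-52, -32, -7], "turn": 113}]'

```text
time_s: 2.9
ee_pos: [0.6013, 0.1692, 0.271]
ee_rot: [180.0, -0.0, 50.3]
wrist_force: [1.2, 0.2, 1.1]
opening: 0.0671
grasp_force: 0.0
```

Run:
```python
from h import *
plan((407,-277,200,22),(407,-277,6,22))
p=cap('top')
cv2.imwrite('pics/b.png',cv2.resize(p['pixels'][180:270,110:210],None,fx=6,fy=6))
cv2.imwrite('pics/c.png',cv2.resize(p['pixels'][190:270,310:400],None,fx=7,fy=7,interpolation=cv2.INTER_CUBIC))
```

```text
t 2.9 pos [601.3 169.2 271. ] psi 50.3 open 67.1
(407, -277, 200, 22) -> [-46.75  13.53   7.1 ] turn 28.3
(407, -277, 6, 22) -> [-46.75  13.53  26.5 ] turn 28.3
```

View pics/c.png

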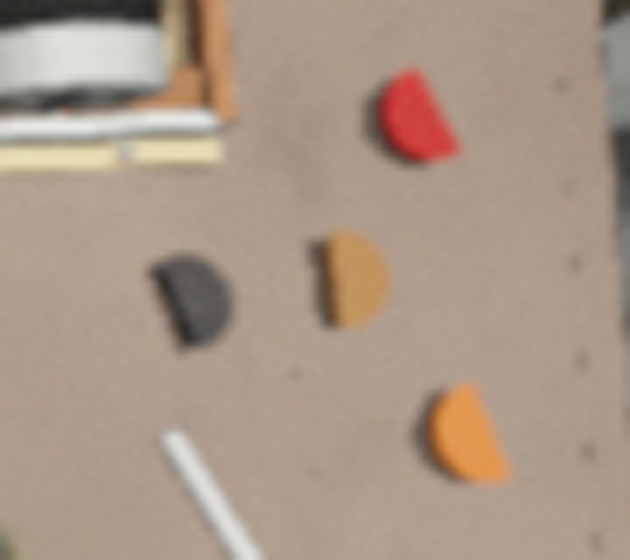

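The crop shows the black heel centred at px (338.1,232.9), flat side tilted about 20°, and brown1 at (361.1,230.0), tilted about 3°. The dark strips on their left are shadows.

Run:
```python
from h import *
p=cap('top')
for uv in((338.1,232.9),(361.1,230.0)): print(np.round(w(p,uv,.028)*1000))
b=w(p,(338.1,232.9),.028)*1000
plan((b[0],b[1],200,20),(b[0],b[1],6,20))
```

```text
[ 407. -277.   28.]
[ 416. -356.   28.]
t 3.0 pos [601.9 159.8 270.5] psi 49.7 open 64.8
(np.float64(407.1924603082464), np.float64(-277.23066483333014), 200, 20) -> [-45.93  13.4    7.05] turn 29.7
(np.float64(407.1924603082464), np.float64(-277.23066483333014), 6, 20) -> [-45.93  13.4   26.45] turn 29.7
```

Request:
send_rows --deltas '[{"hand": 0.3, "delta_pos": [-45.9, 13.4, 7], "turn": 29.7}, {"hand": 0.3, "delta_pos": [-45.9, 13.4, 7], "turn": 29.7}, {"hand": 0.3, "delta_pos": [-45.9, 13.4, 7], "turn": 29.7}, {"hand": 0.3, "delta_pos": [-45.9, 13.4, 7], "turn": 29.7}, {"hand": 0.3, "delta_pos": [-45.9, 13.4, 7], "turn": 29.7}, {"hand": 0.3, "delta_pos": [-45.9, 13.4, 7], "turn": 29.7}, {"hand": 0.3, "delta_pos": [-45.9, 13.4, 7], "turn": 29.7}, {"hand": 0.3, "delta_pos": [-45.9, 13.4, 7], "turn": 29.7}, {"hand": 0.3, "delta_pos": [-45.9, 13.4, 7], "turn": 29.7}, {"hand": 0.3, "delta_pos": [-45.9, 13.4, 7], "turn": 29.7}]'

```text
time_s: 4.25
ee_pos: [0.4141, -0.2679, 0.2014]
ee_rot: [-180.0, -0.0, 21.0]
wrist_force: [0.3, 0.3, -0.4]
opening: 0.0641
grasp_force: 0.0
```

Run:
```python
from h import *
plan((407,-277,6,20),(407,-277,190,20))
```

```text
t 4.25 pos [ 414.1 -267.9  201.4] psi 21.0 open 64.1
(407, -277, 6, 20) -> [-0.99  0.59 19.54] turn 1.0
(407, -277, 190, 20) -> [-0.99  0.59  1.14] turn 1.0
```

Request:
send_rows --deltas '[{"hand": 0.3, "delta_pos": [0, 0, 6], "turn": 0}, {"hand": 0.3, "delta_pos": [0, 0, 12], "turn": 0}, {"hand": 0.3, "delta_pos": [0, 0, 15], "turn": 0}, {"hand": 0.3, "delta_pos": [0, 0, 15], "turn": 0}, {"hand": 0.3, "delta_pos": [0, 0, 15], "turn": 0}]'

```text
time_s: 4.88
ee_pos: [0.4152, -0.2684, 0.0525]
ee_rot: [179.9, -0.1, 21.1]
wrist_force: [-0.2, 0.1, 0.5]
opening: 0.064
grasp_force: 0.0
```

Request:
send_rows --deltas '[{"hand": 0.3, "delta_pos": [-1.1, 0.6, 0], "turn": 1}, {"hand": 0.3, "delta_pos": [-1.1, 0.6, 4.6], "turn": 1}, {"hand": 0.3, "delta_pos": [-1.1, 0.6, 4.6], "turn": 1}, {"hand": 0.8, "delta_pos": [-1.1, 0.6, 4.6], "turn": 1}, {"hand": 0.8, "delta_pos": [-1.1, 0.6, 4.6], "turn": 1}, {"hand": 0.8, "delta_pos": [-1.1, 0.6, 4.6], "turn": 1}, {"hand": 0.8, "delta_pos": [-1.1, 0.6, 4.6], "turn": 1}, {"hand": 0.8, "delta_pos": [-1.1, 0.6, 2], "turn": 1}, {"hand": 0.8, "delta_pos": [-1.1, 0.6, -4], "turn": 1}, {"hand": 0.8, "delta_pos": [-1.1, 0.6, -10], "turn": 1}]' --squeeze 15

```text
time_s: 6.12
ee_pos: [0.4048, -0.278, 0.1527]
ee_rot: [-180.0, 0.1, 20.0]
wrist_force: [1.6, -0.4, 0.1]
opening: 0.0182
grasp_force: 0.0
```

```bash
cat >> h.py <<'E'
def trk(x,y):
    c,s=np.cos(np.radians(2.3)),np.sin(np.radians(2.3)); return 564.9+x*c-y*s, 15.7+x*s+y*c
E
python3 - <<'E'
from h import *
for y in(-50,35,120): print(y,np.round(trk(0,y)))
plan((*trk(0,120),190,92.3),(*trk(0,120),17,92.3))
E
```

```text
-50 [567. -34.]
35 [563.  51.]
120 [560. 136.]
t 6.12 pos [ 404.8 -278.   152.7] psi 20.0 open 18.2
(np.float64(560.0841848960928), np.float64(135.60332741373352), 190, 92.3) -> [ 28.73 -33.56  -3.73] turn -72.3
(np.float64(560.0841848960928), np.float64(135.60332741373352), 17, 92.3) -> [ 28.73 -33.56  13.57] turn -72.3
```

Run:
```python
from h import *
p=cap('scene'); q=cap('top')
a=cv2.resize(p['pixels'][130:220,270:390],(600,450),interpolation=cv2.INTER_CUBIC)
cv2.imwrite('pics/d.png',cv2.resize(np.vstack([a,cv2.resize(q['pixels'][195:255,320:400],(600,450),interpolation=cv2.INTER_CUBIC)]),(400,600)))
```

```text
(no output)
```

View pics/d.png

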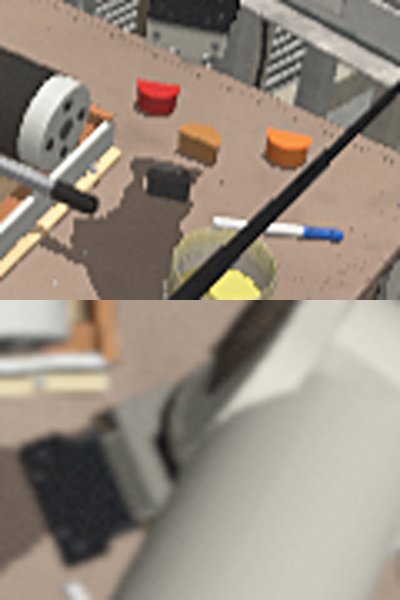

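The block is still standing on the bench; the fingers hadn't finished closing when I lifted. I'll repeat with more closing time.

Request:
send_rows --deltas '[{"hand": 0.35, "delta_pos": [0.2, 0, 4], "turn": 0}, {"hand": 0.35, "delta_pos": [0.2, 0, 8], "turn": 0}, {"hand": 0.35, "delta_pos": [0.2, 0, 10], "turn": 0}, {"hand": 0.35, "delta_pos": [0.2, 0, 10], "turn": 0}, {"hand": 0.35, "delta_pos": [0.2, 0, 12], "turn": 0}, {"hand": 0.35, "delta_pos": [0.2, 0, 14.7], "turn": 0}, {"hand": 0.85, "delta_pos": [0.2, 0, 14.7], "turn": 0}, {"hand": 0.85, "delta_pos": [0.2, 0, 14.7], "turn": 0}, {"hand": 0.85, "delta_pos": [0.2, 0, 14.7], "turn": 0}, {"hand": 0.85, "delta_pos": [0.2, 0, 14.7], "turn": 0}]'

```text
time_s: 7.48
ee_pos: [0.408, -0.2779, 0.0052]
ee_rot: [179.9, -0.1, 20.0]
wrist_force: [0.2, 0.2, -1.7]
opening: 0.0244
grasp_force: 0.0
```

Request:
send_rows --deltas '[{"hand": 0.85, "delta_pos": [0, 0, 0], "turn": 0}, {"hand": 0.85, "delta_pos": [0, 0, 0], "turn": 0}, {"hand": 0.85, "delta_pos": [0, 0, 0], "turn": 0}, {"hand": 0.85, "delta_pos": [0, 0, -6], "turn": 0}, {"hand": 0.85, "delta_pos": [0, 0, -12], "turn": 0}, {"hand": 0.85, "delta_pos": [0, 0, -18], "turn": 0}, {"hand": 0.85, "delta_pos": [0, 0, -19], "turn": 0}]'

```text
time_s: 8.35
ee_pos: [0.4099, -0.2793, 0.1986]
ee_rot: [179.7, -0.3, 20.0]
wrist_force: [-0.2, -0.0, -0.2]
opening: 0.0136
grasp_force: 0.0
```

Run:
```python
from h import *
plan((*trk(0,120),190,92.3),(*trk(0,120),17,92.3))
```

```text
t 8.35 pos [ 409.9 -279.3  198.6] psi 20.0 open 13.6
(np.float64(560.0841848960928), np.float64(135.60332741373352), 190, 92.3) -> [ 28.3  -33.86   0.86] turn -72.3
(np.float64(560.0841848960928), np.float64(135.60332741373352), 17, 92.3) -> [ 28.3  -33.86  18.16] turn -72.3
```

Run:
```python
from h import *
p=cap('scene'); print('d-pic pos top centre',w(p,(320.4,182.5),.028),w(p,(330,173),.028))
print([(np.round(d['location'],1),round(d['conf'],2),np.round(w(p,d['location'],0),3)) for d in models.place_of(p,'heel_0')])
cv2.imwrite('pics/e.png',cv2.resize(p['pixels'][140:215,280:380],(800,600),interpolation=cv2.INTER_CUBIC))
```

```text
d-pic pos top centre [ 0.40877494 -0.27391432  0.028     ] [ 0.40920915 -0.33871659  0.028     ]
[(array([329.6, 173.6]), 0.67, array([ 0.423, -0.365,  0.   ])), (array([319.4, 188.5]), 0.65, array([ 0.409, -0.273,  0.   ])), (array([316. , 165.8]), 0.5, array([ 0.485, -0.372,  0.   ])), (array([355.7, 180. ]), 0.48, array([ 0.331, -0.394,  0.   ])), (array([235.4, 163.2]), 0.2, array([ 0.727, -0.196,  0.   ]))]
```

View pics/e.png

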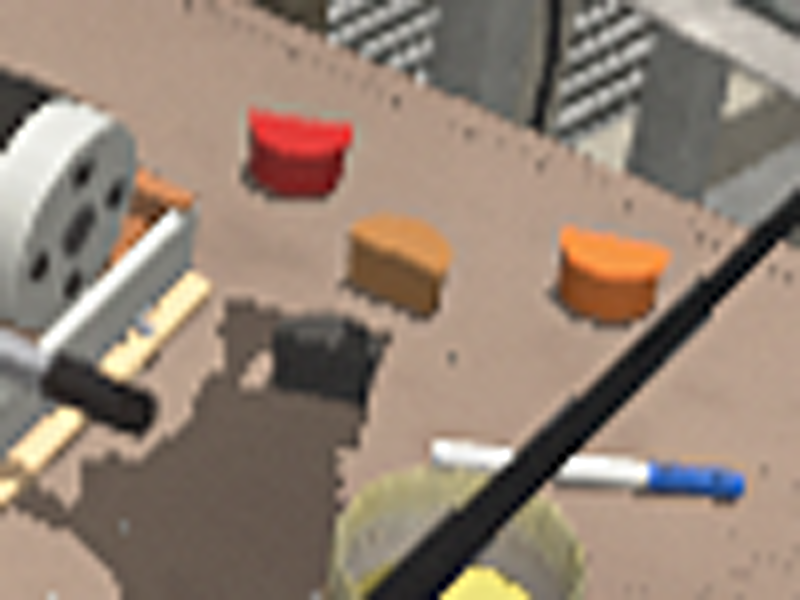

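The black heel hasn't moved: it's at px (320,184), about (0.409,-0.274) m. I'll go down again and watch the grip force before lifting.

Request:
send_rows --deltas '[{"hand": 0.35, "delta_pos": [0, -0.3, 6], "turn": 0}, {"hand": 0.35, "delta_pos": [0, -0.3, 12], "turn": 0}, {"hand": 0.35, "delta_pos": [0, -0.3, 14], "turn": 0}, {"hand": 0.35, "delta_pos": [0, -0.3, 14], "turn": 0}, {"hand": 0.35, "delta_pos": [0, -0.3, 14], "turn": 0}, {"hand": 0.35, "delta_pos": [0, -0.3, 17], "turn": 0}, {"hand": 0.35, "delta_pos": [0, -0.3, 19.2], "turn": 0}, {"hand": 0.35, "delta_pos": [0, -0.3, 19.2], "turn": 0}]'

```text
time_s: 9.45
ee_pos: [0.406, -0.2745, 0.0022]
ee_rot: [-180.0, 0.0, 20.0]
wrist_force: [-0.1, 0.2, -0.2]
opening: 0.0597
grasp_force: 0.0
```

Request:
send_rows --deltas '[{"hand": 1, "delta_pos": [0, 0, 0], "turn": 0}, {"hand": 1, "delta_pos": [0, 0, 0], "turn": 0}, {"hand": 1, "delta_pos": [0, 0, 0], "turn": 0}, {"hand": 1, "delta_pos": [0, 0, 0], "turn": 0}, {"hand": 1, "delta_pos": [0, 0, 0], "turn": 0}, {"hand": 1, "delta_pos": [0, 0, 0], "turn": 0}]' --squeeze 20

```text
time_s: 10.2
ee_pos: [0.4063, -0.2748, 0.0023]
ee_rot: [-180.0, 0.0, 20.0]
wrist_force: [0.2, 0.2, -0.6]
opening: 0.0041
grasp_force: 0.0
```

Run:
```python
from h import *
p=cap('scene')
cv2.imwrite('pics/f.png',cv2.resize(p['pixels'][100:220,260:420],(800,600),interpolation=cv2.INTER_CUBIC))
s=robot.sense(); T=np.linalg.inv(p['extrinsics']);K=p['intrinsics']
c=T[:3,:3]@np.array(s['ee_pos'])+T[:3,3]; print(K[0,0]*c[0]/-c[2]+K[0,2], K[1,1]*-c[1]/-c[2]+K[1,2], s['joint_positions'])
```

```text
320.32588107190094 188.13973840503456 [ 12.290093    29.17774706  22.55419155 120.13519162 -19.46085009
  34.14012858 -21.48174012]
```

View pics/f.png

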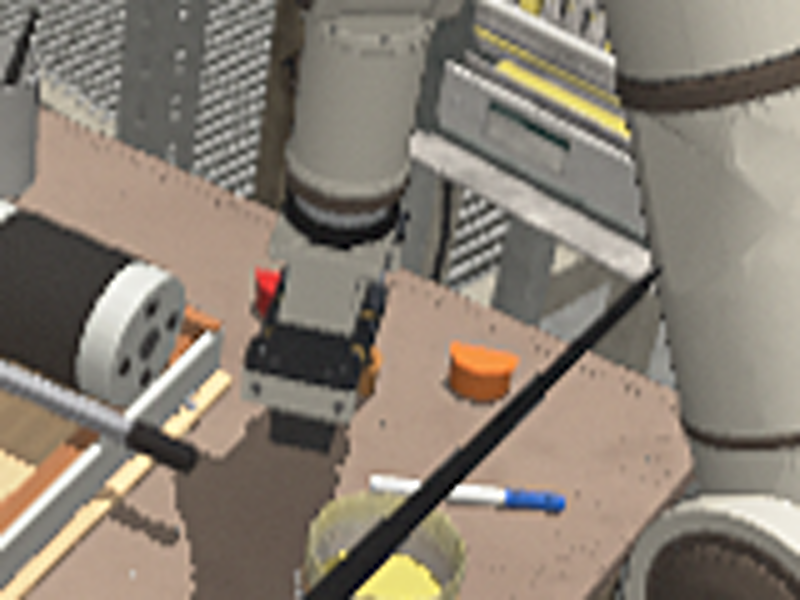

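Request:
send_rows --deltas '[{"hand": 0.35, "delta_pos": [0, 0, -3], "turn": 0}, {"hand": 0.35, "delta_pos": [0, 0, -9], "turn": 0}, {"hand": 0.35, "delta_pos": [0, 0, -15], "turn": 0}, {"hand": 0.35, "delta_pos": [8, -6, -18], "turn": 0}, {"hand": 0.35, "delta_pos": [14, -12, -18], "turn": 0}, {"hand": 0.35, "delta_pos": [18, -18, -18], "turn": 0}, {"hand": 0.35, "delta_pos": [20, -22, -18], "turn": 0}, {"hand": 0.35, "delta_pos": [20, -22, -18], "turn": 0}]'

```text
time_s: 11.25
ee_pos: [0.5193, 0.0031, 0.1824]
ee_rot: [-180.0, -0.0, 20.1]
wrist_force: [0.7, -0.7, 0.3]
opening: 0.0595
grasp_force: 0.0
```

Run:
```python
from h import *
for n in('scene','top'):
    p=cap(n)
    print([(np.round(d['location'],1),round(d['conf'],2),np.round(w(p,d['location'],0 if n=='scene' else .01),3)) for d in models.place_of(p,'heel_0')])
    if n=='scene':A=cv2.resize(p['pixels'][150:210,290:370],(600,450),interpolation=cv2.INTER_CUBIC)
    else: B=cv2.resize(p['pixels'][200:260,320:400],(600,450),interpolation=cv2.INTER_CUBIC)
cv2.imwrite('pics/g.png',cv2.resize(np.vstack([A,B]),(400,600)))
```

```text
[(array([351.8, 180.1]), 0.68, array([ 0.342, -0.385,  0.   ])), (array([320.4, 189.2]), 0.61, array([ 0.404, -0.273,  0.   ])), (array([314.8, 160.9]), 0.5, array([ 0.504, -0.393,  0.   ])), (array([329. , 173.5]), 0.48, array([ 0.425, -0.364,  0.   ])), (array([271.2, 171.4]), 0.24, array([ 0.596, -0.242,  0.   ]))]
[(array([140.8, 222.9]), 0.73, array([0.453, 0.396, 0.01 ])), (array([375.1, 251.6]), 0.66, array([ 0.343, -0.404,  0.01 ])), (array([359.4, 230.4]), 0.62, array([ 0.416, -0.355,  0.01 ])), (array([364.5, 208.1]), 0.57, array([ 0.493, -0.377,  0.01 ])), (array([341.4, 230.1]), 0.5, array([ 0.418, -0.293,  0.01 ])), (array([219.3, 238.1]), 0.46, array([0.397, 0.127, 0.01 ]))]
```

View pics/g.png

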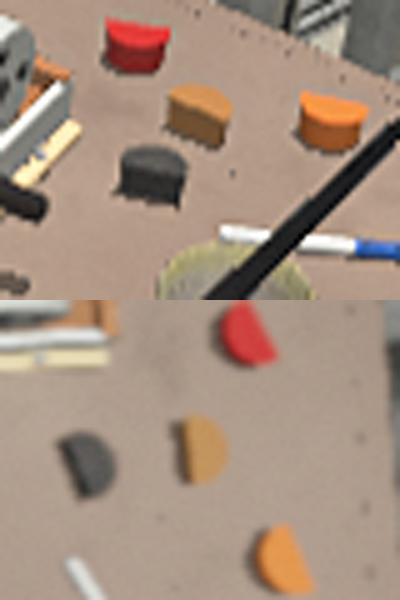

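The black heel is still at px (338.4,232.4) in the top view, so the fingers closed without touching it. I'll check where the fingertips really are relative to the reported TCP.

```bash
cat >> h.py <<'E'
def proj(p,X):
    T=np.linalg.inv(p['extrinsics']);K=np.array(p['intrinsics']); c=T[:3,:3]@np.array(X)+T[:3,3]
    return np.array([K[0,0]*c[0]/-c[2]+K[0,2], K[1,1]*c[1]/c[2]+K[1,2]])
E
python3 - <<'E'
from h import *
s=robot.sense(); e=np.array(s['ee_pos']); out=[]
print(e,s['ee_rot'])
a=np.radians(s['ee_rot'][2]); ty=np.array([np.sin(a),-np.cos(a),0]);tx=np.array([np.cos(a),np.sin(a),0])
for n in('scene','top'):
    p=cap(n); im=p['pixels']; q=proj(p,e); u,v=np.round(q).astype(int); print(n,q)
    X0,Y0=max(u-40,0),max(v-40,0)
    c=cv2.resize(im[Y0:Y0+60,X0:X0+80],(600,450),interpolation=cv2.INTER_CUBIC)
    for X,col in((e,(0,0,255)),(e+.03*ty,(0,255,0)),(e-.03*ty,(0,255,0)),(e+.01*tx,(255,0,0))):
        k=(proj(p,X)-[X0,Y0]+.5)*7.5; cv2.circle(c,tuple(int(i) for i in k),4,col,-1)
    out.append(c)
    print([[np.round(w(p,(u+i,v+j)),3).tolist() for i in(-10,-5,0,5,10)] for j in(-8,-3,2)])
cv2.imwrite('pics/i.png',cv2.resize(np.vstack(out),(400,600)))
E
```

```text
[0.51884884 0.00145103 0.18202772] [1.79997069e+02 4.01543710e-02 2.01757987e+01]
scene [246.8502854  176.50778399]
[[[0.677, -0.143, 0.033], [0.502, 0.046, 0.25], [0.463, 0.073, 0.288], [0.609, -0.142, 0.07], [0.602, -0.162, 0.061]], [[0.646, -0.106, 0.052], [0.643, -0.129, 0.038], [0.497, 0.029, 0.222], [0.629, -0.17, 0.018], [0.583, -0.137, 0.065]], [[0.637, -0.095, 0.041], [0.625, -0.108, 0.038], [0.628, -0.139, 0.016], [0.615, -0.152, 0.014], [0.603, -0.165, 0.012]]]
top [255.98603979 193.46741979]
[[[0.446, 0.029, 0.67], [0.444, 0.019, 0.679], [0.443, 0.01, 0.682], [0.444, 0.0, 0.68], [0.443, -0.009, 0.68]], [[0.435, 0.029, 0.678], [0.433, 0.019, 0.686], [0.432, 0.01, 0.689], [0.432, 0.001, 0.689], [0.432, -0.009, 0.689]], [[0.424, 0.029, 0.684], [0.422, 0.02, 0.692], [0.422, 0.01, 0.694], [0.421, 0.001, 0.696], [0.422, -0.008, 0.694]]]
```

View pics/i.png

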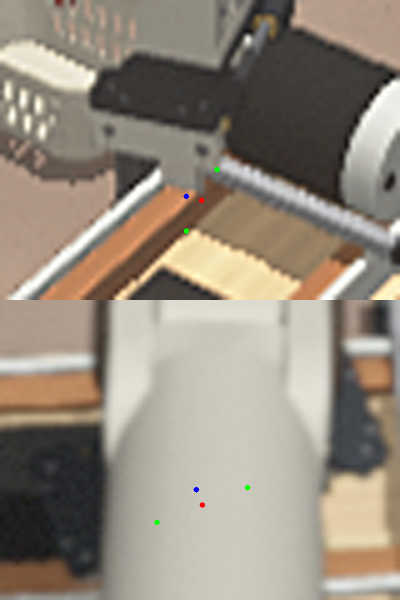

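In the picture the gripper's finger seems to end about at px (244,176), above the projected TCP, possibly about 30 mm higher than reported. I'll check this with the depth.

Run:
```python
from h import *
s=robot.sense(); e=np.array(s['ee_pos'])
a=np.radians(s['ee_rot'][2]); ty=np.array([np.sin(a),-np.cos(a),0]);tx=np.array([np.cos(a),np.sin(a),0])
p=cap('scene'); q=proj(p,e); u0,v0=np.round(q).astype(int)
P=np.array([w(p,(u,v)) for v in range(v0-45,v0+25) for u in range(u0-40,u0+40)])
d=P-e; L=np.c_[d@tx,d@ty,d[:,2]]*1000
k=(np.abs(L[:,0])<60)&(np.abs(L[:,1])<120)&(L[:,2]>-20)&(L[:,2]<120); L=L[k]
for lo in range(-20,120,10):
    m=L[(L[:,2]>=lo)&(L[:,2]<lo+10)]
    if len(m): print(lo,len(m),'x',m[:,0].min().round(),m[:,0].max().round(),'y',np.unique((m[:,1]//10*10).astype(int)))
```

```text
30 1 x 10.0 10.0 y [-40]
40 7 x -11.0 2.0 y [-50 -40]
50 19 x -12.0 9.0 y [-50 -40]
60 12 x -10.0 8.0 y [-60 -50]
70 3 x -8.0 -5.0 y [20 30]
80 7 x -11.0 -7.0 y [20 30 40]
90 7 x -33.0 28.0 y [-90  30  80]
100 66 x -37.0 35.0 y [-90 -60 -50 -40  30  70  80]
110 141 x -38.0 35.0 y [-100  -90  -60  -50  -40  -30  -20  -10    0   10   20   30   40   50
   70   80]
```

The depth shows the real fingertips about 33 mm above the reported TCP, and the body likewise at +98 instead of +66. Laterally it's fine. So I'll command about 33 mm lower and watch the force.

Run:
```python
from h import *
plan((407,-276,140,20),(407,-276,-25,20))
```

```text
t 11.6 pos [518.6  -1.4 182.2] psi 19.9 open 59.8
(407, -276, 140, 20) -> [-19.82  22.03   4.22] turn -0.1
(407, -276, -25, 20) -> [-19.82  22.03  20.72] turn -0.1
```

Request:
send_rows --deltas '[{"hand": 0.35, "delta_pos": [-4, 4.4, 0], "turn": 0}, {"hand": 0.35, "delta_pos": [-8, 8.9, 0], "turn": 0}, {"hand": 0.35, "delta_pos": [-12, 13.3, 0], "turn": 0}, {"hand": 0.35, "delta_pos": [-16, 17.8, 2], "turn": 0}, {"hand": 0.35, "delta_pos": [-19.8, 22, 4.2], "turn": 0}, {"hand": 0.35, "delta_pos": [-19.8, 22, 9], "turn": 0}, {"hand": 0.35, "delta_pos": [-19.8, 22, 13], "turn": 0}, {"hand": 0.35, "delta_pos": [-19.8, 22, 16], "turn": 0}, {"hand": 0.35, "delta_pos": [-19.8, 22, 17.5], "turn": 0}, {"hand": 0.35, "delta_pos": [-19.8, 22, 17.5], "turn": 0}]'

```text
time_s: 12.85
ee_pos: [0.407, -0.2746, 0.0068]
ee_rot: [-179.9, 0.1, 19.9]
wrist_force: [-1.4, -0.1, 0.4]
opening: 0.0598
grasp_force: 0.0
```

Request:
send_rows --deltas '[{"hand": 0.35, "delta_pos": [0, 0, 1], "turn": 0}, {"hand": 0.35, "delta_pos": [0, 0, 2], "turn": 0}, {"hand": 0.35, "delta_pos": [0, 0, 3], "turn": 0}, {"hand": 0.35, "delta_pos": [0, 0, 3], "turn": 0}, {"hand": 1, "delta_pos": [0, 0, 3], "turn": 0}, {"hand": 1, "delta_pos": [0, 0, 3], "turn": 0}, {"hand": 1, "delta_pos": [0, 0, 3], "turn": 0}, {"hand": 1, "delta_pos": [0, 0, 3], "turn": 0}, {"hand": 1, "delta_pos": [0, 0, 3], "turn": 0}, {"hand": 1, "delta_pos": [0, 0, 3], "turn": 0}]' --squeeze 20

```text
time_s: 14.1
ee_pos: [0.4084, -0.2743, -0.0226]
ee_rot: [180.0, -0.0, 20.0]
wrist_force: [0.4, -0.5, 1.7]
opening: 0.0252
grasp_force: 20.0
```

Run:
```python
from h import *
plan((408,-274,100,20),(*trk(0,120),80,92.3),(*trk(0,120),-8,92.3))
```

```text
t 14.1 pos [ 408.4 -274.3  -22.6] psi 20.0 open 25.2
(408, -274, 100, 20) -> [ -0.02  -0.04 -12.26] turn -0.0
(np.float64(560.0841848960928), np.float64(135.60332741373352), 80, 92.3) -> [ 28.27 -33.33 -10.26] turn -72.3
(np.float64(560.0841848960928), np.float64(135.60332741373352), -8, 92.3) -> [ 28.27 -33.33  -1.46] turn -72.3
```

Request:
send_rows --deltas '[{"hand": 1, "delta_pos": [0, 0, -6], "turn": 0}, {"hand": 1, "delta_pos": [0, 0, -12], "turn": 0}, {"hand": 1, "delta_pos": [2, -3, -12.3], "turn": -10}, {"hand": 1, "delta_pos": [6, -7, -12.3], "turn": -20}, {"hand": 1, "delta_pos": [10, -11.5, -12.3], "turn": -30}, {"hand": 1, "delta_pos": [14, -16, -12.3], "turn": -40}, {"hand": 1, "delta_pos": [18, -21, -12.3], "turn": -50}, {"hand": 1, "delta_pos": [22, -26, -11], "turn": -60}, {"hand": 1, "delta_pos": [26, -30.5, -10.5], "turn": -70}, {"hand": 1, "delta_pos": [28.3, -33.3, -10.3], "turn": -72.3}]'

```text
time_s: 15.35
ee_pos: [0.5601, 0.1395, 0.0796]
ee_rot: [-180.0, -0.1, 92.6]
wrist_force: [0.0, -1.5, 0.6]
opening: 0.0254
grasp_force: 20.0
```

Run:
```python
from h import *
plan((*trk(0,120),20,92.3),(*trk(0,120),-11,92.3))
```

```text
t 15.35 pos [560.1 139.5  79.6] psi 92.6 open 25.4
(np.float64(560.0841848960928), np.float64(135.60332741373352), 20, 92.3) -> [-0.39 -0.02  5.96] turn 0.3
(np.float64(560.0841848960928), np.float64(135.60332741373352), -11, 92.3) -> [-0.39 -0.02  9.06] turn 0.3
```

Request:
send_rows --deltas '[{"hand": 1, "delta_pos": [-0.4, 0, 4], "turn": 0.3}, {"hand": 1, "delta_pos": [-0.4, 0, 7], "turn": 0.3}, {"hand": 1, "delta_pos": [-0.4, 0, 8.5], "turn": 0.3}, {"hand": 1, "delta_pos": [-0.4, 0, 9.1], "turn": 0.3}, {"hand": 1, "delta_pos": [-0.4, 0, 9.1], "turn": 0.3}, {"hand": 0.5, "delta_pos": [-0.4, 0, 9.1], "turn": 0.3}, {"hand": 0.5, "delta_pos": [-0.4, 0, 9.1], "turn": 0.3}, {"hand": 0.5, "delta_pos": [-0.4, 0, 9.1], "turn": 0.3}, {"hand": 0.5, "delta_pos": [-0.4, 0, 7], "turn": 0.3}, {"hand": 0.5, "delta_pos": [-0.4, 0, 1], "turn": 0.3}]'

```text
time_s: 16.6
ee_pos: [0.5573, 0.1309, 0.0684]
ee_rot: [-179.6, 0.1, 92.0]
wrist_force: [1.6, 0.3, 0.0]
opening: 0.046
grasp_force: 0.0
```

Run:
```python
from h import *
plan((480,0,110,40),(416,-354,80,3),(416,-354,-24,3))
```

```text
t 16.6 pos [557.3 130.9  68.4] psi 92.0 open 46.0
(480, 0, 110, 40) -> [-12.81  -8.19  -4.16] turn 52.0
(416, -354, 80, 3) -> [-47.97 -15.82  -1.16] turn 89.0
(416, -354, -24, 3) -> [-47.97 -15.82   9.24] turn 89.0
```

Request:
send_rows --deltas '[{"hand": 0.35, "delta_pos": [-4, -3, -4], "turn": 10}, {"hand": 0.35, "delta_pos": [-8.5, -6.5, -4.2], "turn": 20}, {"hand": 0.35, "delta_pos": [-13, -9.5, -4.2], "turn": 31}, {"hand": 0.35, "delta_pos": [-18.5, -11, -4.2], "turn": 41}, {"hand": 0.35, "delta_pos": [-24.5, -12, -4.2], "turn": 52}, {"hand": 0.35, "delta_pos": [-30.5, -13, -4.2], "turn": 62}, {"hand": 0.35, "delta_pos": [-36.5, -14, -4], "turn": 72}, {"hand": 0.35, "delta_pos": [-42.5, -15, -3], "turn": 82}, {"hand": 0.35, "delta_pos": [-48, -15.8, -1.2], "turn": 89}, {"hand": 0.35, "delta_pos": [-48, -15.8, 1], "turn": 89}]'

```text
time_s: 17.85
ee_pos: [0.4177, -0.3601, 0.0609]
ee_rot: [179.7, -0.1, 2.5]
wrist_force: [-0.0, 1.3, -0.1]
opening: 0.06
grasp_force: 0.0
```

Run:
```python
from h import *
plan((416,-355,20,3),(416,-355,-24,3))
p=cap('scene')
print([(np.round(d['location'],1),round(d['conf'],2),np.round(w(p,d['location'],0),3)) for d in models.place_of(p,'heel_0')])
p=cap('top')
print([(np.round(d['location'],1),round(d['conf'],2),np.round(w(p,d['location'],0.015),3)) for d in models.place_of(p,'heel_0')])
for n,uv in(('mat',(242,191)),('b2',(219,237))):
    m=mask(p,uv,45 if n=='mat' else 9,'dark' if n=='mat' else 'br'); print(n,m.sum(),rect(p,m,.01))
a=cv2.resize(p['pixels'][155:225,170:290],(600,350),interpolation=cv2.INTER_CUBIC)
b=cv2.resize(p['pixels'][190:260,110:230],(600,350),interpolation=cv2.INTER_CUBIC)
cv2.imwrite('pics/j.png',cv2.resize(np.vstack([a,b]),(510,595)))
```

```text
t 17.85 pos [ 417.7 -360.1   60.9] psi 2.5 open 60.0
(416, -355, 20, 3) -> [-0.15 -0.52  4.09] turn -0.5
(416, -355, -24, 3) -> [-0.15 -0.52  8.49] turn -0.5
[(array([209.8, 232.1]), 0.72, array([0.572, 0.123, 0.   ])), (array([316.4, 165. ]), 0.61, array([ 0.487, -0.377,  0.   ])), (array([354.4, 177.5]), 0.54, array([ 0.342, -0.403,  0.   ])), (array([330.7, 174.9]), 0.48, array([ 0.416, -0.362,  0.   ]))]
[(array([366. , 211.4]), 0.54, array([ 0.481, -0.38 ,  0.015])), (array([217.9, 190.5]), 0.47, array([0.562, 0.131, 0.015])), (array([221.8, 238.3]), 0.41, array([0.396, 0.118, 0.015]))]
mat 1890 [563.6  50.7 263.4  96.  -87.7]
b2 31 [402.2 127.9  35.   18.4  -8.2]
```

View pics/j.png

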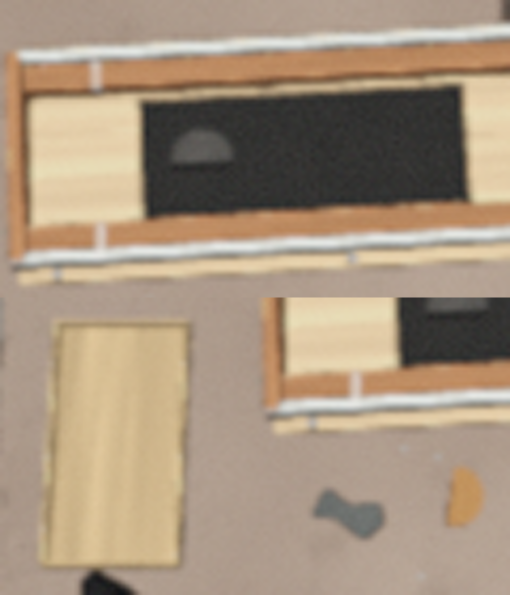

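The black heel is standing on the mat at px (217,190). The tray corners are at about (123,196), (155,195.5), (152.6,253.4) and (119.4,253), and brown2 is at (219,236.7), tilted about -7°.

Request:
send_rows --deltas '[{"hand": 0.35, "delta_pos": [-0.2, -0.5, 4], "turn": -0.5}, {"hand": 0.35, "delta_pos": [-0.2, -0.5, 7], "turn": -0.5}, {"hand": 0.35, "delta_pos": [-0.2, -0.5, 8.4], "turn": -0.5}, {"hand": 0.35, "delta_pos": [-0.2, -0.5, 8.4], "turn": -0.5}, {"hand": 1, "delta_pos": [-0.2, -0.5, 8.4], "turn": -0.5}, {"hand": 1, "delta_pos": [-0.2, -0.5, 8.4], "turn": -0.5}, {"hand": 1, "delta_pos": [-0.2, -0.5, 8.4], "turn": -0.5}, {"hand": 1, "delta_pos": [-0.2, -0.5, 8.4], "turn": -0.5}, {"hand": 1, "delta_pos": [-0.2, -0.5, 8.4], "turn": -0.5}, {"hand": 1, "delta_pos": [-0.2, -0.5, 8.4], "turn": -0.5}]'

```text
time_s: 19.3
ee_pos: [0.4173, -0.3491, -0.0234]
ee_rot: [180.0, -0.0, 3.5]
wrist_force: [-0.4, -0.7, 4.3]
opening: 0.0255
grasp_force: 20.0
```

Run:
```python
from h import *
p=cap('top')
C=np.array([w(p,c,.016)*1000 for c in((122.9,195.8),(154.7,195.5),(152.6,253.4),(119.4,252.9))]);print(np.round(C),C.mean(0).round())
print('b2',w(p,(219.2,236.7),.028)*1000)
plan((416,-355,90,3),(*trk(0,35),80,92.3),(*trk(0,35),-11,92.3))
```

```text
[[548. 460.  16.]
 [547. 350.  16.]
 [348. 352.  16.]
 [352. 464.  16.]] [449. 406.  16.]
b2 [400.39193052 125.66899312  28.        ]
t 19.35 pos [ 417.2 -349.1  -23.4] psi 3.5 open 25.5
(416, -355, 90, 3) -> [ -0.16   0.58 -11.34] turn 0.5
(np.float64(563.4953872613604), np.float64(50.67180382900561), 80, 92.3) -> [ 17.03 -39.02 -10.34] turn -88.8
(np.float64(563.4953872613604), np.float64(50.67180382900561), -11, 92.3) -> [ 17.03 -39.02  -1.24] turn -88.8
```

Request:
send_rows --deltas '[{"hand": 1, "delta_pos": [0, 0, -6], "turn": 0}, {"hand": 1, "delta_pos": [0, 0, -12], "turn": -4}, {"hand": 1, "delta_pos": [-0.5, -6, -12.3], "turn": -14}, {"hand": 1, "delta_pos": [-1, -12, -12.3], "turn": -24}, {"hand": 1, "delta_pos": [0, -18, -12.3], "turn": -34}, {"hand": 1, "delta_pos": [2.5, -23.5, -12.3], "turn": -44}, {"hand": 1, "delta_pos": [6.5, -28, -12.3], "turn": -55}, {"hand": 1, "delta_pos": [11, -32, -12], "turn": -65}, {"hand": 1, "delta_pos": [15, -36.5, -11], "turn": -75}, {"hand": 1, "delta_pos": [17, -39, -10.3], "turn": -85}]'

```text
time_s: 20.6
ee_pos: [0.5639, 0.0548, 0.0784]
ee_rot: [-180.0, -0.1, 89.0]
wrist_force: [-0.2, 0.2, -0.1]
opening: 0.0252
grasp_force: 20.0
```

Run:
```python
from h import *
plan((*trk(0,35),20,92.3),(*trk(0,35),-12,92.3))
```

```text
t 20.6 pos [563.9  54.8  78.4] psi 89.0 open 25.2
(np.float64(563.4953872613604), np.float64(50.67180382900561), 20, 92.3) -> [-0.42 -0.03  5.84] turn -3.3
(np.float64(563.4953872613604), np.float64(50.67180382900561), -12, 92.3) -> [-0.42 -0.03  9.04] turn -3.3
```

Request:
send_rows --deltas '[{"hand": 1, "delta_pos": [-0.2, 0, 4], "turn": -3}, {"hand": 1, "delta_pos": [-0.2, 0, 7], "turn": -3}, {"hand": 1, "delta_pos": [-0.2, 0, 8.5], "turn": -3}, {"hand": 1, "delta_pos": [-0.2, 0, 9], "turn": -3}, {"hand": 1, "delta_pos": [-0.2, 0, 9], "turn": -3}, {"hand": 0.5, "delta_pos": [-0.2, 0, 9], "turn": -3}, {"hand": 0.5, "delta_pos": [-0.2, 0, 9], "turn": -3}, {"hand": 0.5, "delta_pos": [-0.2, 0, 9], "turn": -3}, {"hand": 0.5, "delta_pos": [-0.2, 0, 7], "turn": -3}, {"hand": 0.5, "delta_pos": [-0.2, 0, 1], "turn": -3}]'

```text
time_s: 21.85
ee_pos: [0.56, 0.0487, 0.0684]
ee_rot: [-179.6, 0.0, 91.5]
wrist_force: [0.6, 0.8, 0.0]
opening: 0.0458
grasp_force: 0.0
```

Run:
```python
from h import *
plan((401,126,80,-7),(401,126,30,-7),(401,126,-23,-7))
```

```text
t 21.85 pos [560.   48.7  68.4] psi 91.5 open 45.8
(401, 126, 80, -7) -> [  8.15 -15.69  -1.16] turn 98.5
(401, 126, 30, -7) -> [  8.15 -15.69   3.84] turn 98.5
(401, 126, -23, -7) -> [  8.15 -15.69   9.14] turn 98.5
```

Request:
send_rows --deltas '[{"hand": 0.35, "delta_pos": [0.5, -1, -5], "turn": -8}, {"hand": 0.35, "delta_pos": [2, -4, -5], "turn": -18}, {"hand": 0.35, "delta_pos": [4, -8, -5], "turn": -28}, {"hand": 0.35, "delta_pos": [6, -12, -5], "turn": -39}, {"hand": 0.35, "delta_pos": [8.1, -15.7, -3], "turn": -49}, {"hand": 0.35, "delta_pos": [8.1, -15.7, -1], "turn": -59}, {"hand": 0.35, "delta_pos": [8.1, -15.7, 0], "turn": -70}, {"hand": 0.35, "delta_pos": [8.1, -15.7, 0], "turn": -80}, {"hand": 0.35, "delta_pos": [8.1, -15.7, 1], "turn": -81.5}, {"hand": 0.35, "delta_pos": [8.1, -15.7, 2], "turn": -81.5}]'

```text
time_s: 23.1
ee_pos: [0.4043, 0.1257, 0.0494]
ee_rot: [180.0, 0.1, 172.8]
wrist_force: [0.7, -0.5, -0.2]
opening: 0.0602
grasp_force: 0.0
```

Run:
```python
from h import *
plan((401,126,-23,173)); print(robot.sense()['joint_positions'])
p=cap('scene')
print([(np.round(d['location'],1),round(d['conf'],2),np.round(w(p,d['location'],0),3)) for d in models.place_of(p,'heel_1')])
```

```text
t 23.1 pos [404.3 125.7  49.4] psi 172.8 open 60.2
(401, 126, -23, 173) -> [ 0.33 -0.01  7.24] turn -0.2
[-13.71815427  17.21019274  -8.12512853 127.13949716   4.12617344
  35.80996562  57.97839919]
[(array([316.9, 162.7]), 0.55, array([ 0.493, -0.389,  0.   ])), (array([354. , 180.1]), 0.54, array([ 0.336, -0.39 ,  0.   ])), (array([226.3, 214.7]), 0.48, array([0.581, 0.03 , 0.   ])), (array([209.4, 232.2]), 0.47, array([0.573, 0.124, 0.   ]))]
```

Request:
send_rows --deltas '[{"hand": 0.35, "delta_pos": [0.3, 0, 3], "turn": 0}, {"hand": 0.35, "delta_pos": [0.3, 0, 6], "turn": 0}, {"hand": 0.35, "delta_pos": [0.3, 0, 7.2], "turn": 0}, {"hand": 0.35, "delta_pos": [0.3, 0, 7.2], "turn": 0}, {"hand": 1, "delta_pos": [0.3, 0, 7.2], "turn": 0}, {"hand": 1, "delta_pos": [0.3, 0, 7.2], "turn": 0}, {"hand": 1, "delta_pos": [0.3, 0, 7.2], "turn": 0}, {"hand": 1, "delta_pos": [0.3, 0, 7.2], "turn": 0}, {"hand": 1, "delta_pos": [0.3, 0, 7.2], "turn": 0}, {"hand": 1, "delta_pos": [0.3, 0, 7.2], "turn": 0}]'

```text
time_s: 24.45
ee_pos: [0.4011, 0.1262, -0.0224]
ee_rot: [180.0, 0.0, 173.0]
wrist_force: [-1.9, -0.8, 6.2]
opening: 0.0255
grasp_force: 20.0
```

Run:
```python
from h import *
plan((401,126,80,173),(*trk(0,-50),80,92.3))
```

```text
t 24.45 pos [401.1 126.2 -22.4] psi 173.0 open 25.5
(401, 126, 80, 173) -> [ 1.000e-02 -3.000e-02 -1.024e+01] turn -0.0
(np.float64(566.9065896266279), np.float64(-34.2597197557223), 80, 92.3) -> [-18.42 -13.91 -10.24] turn 80.7
```

Request:
send_rows --deltas '[{"hand": 1, "delta_pos": [0, 0, -5], "turn": 0}, {"hand": 1, "delta_pos": [0, 0, -10], "turn": 5}, {"hand": 1, "delta_pos": [-2, -1.5, -12], "turn": 15}, {"hand": 1, "delta_pos": [-6, -4.5, -12], "turn": 25}, {"hand": 1, "delta_pos": [-10, -7.5, -12], "turn": 35}, {"hand": 1, "delta_pos": [-14, -10.5, -12], "turn": 46}, {"hand": 1, "delta_pos": [-18.4, -13.9, -12], "turn": 56}, {"hand": 1, "delta_pos": [-18.4, -13.9, -11], "turn": 66}, {"hand": 1, "delta_pos": [-18.4, -13.9, -10.2], "turn": 76}, {"hand": 1, "delta_pos": [-18.4, -13.9, -10.2], "turn": 80.7}]'

```text
time_s: 25.7
ee_pos: [0.5652, -0.0343, 0.0779]
ee_rot: [-179.8, 0.0, 92.1]
wrist_force: [1.1, -0.4, -0.3]
opening: 0.0254
grasp_force: 20.0
```

Run:
```python
from h import *
plan((*trk(0,-50),-11,92.3))
```

```text
t 25.7 pos [565.2 -34.3  77.9] psi 92.1 open 25.4
(np.float64(566.9065896266279), np.float64(-34.2597197557223), -11, 92.3) -> [0.   0.17 8.89] turn -0.2
```

Request:
send_rows --deltas '[{"hand": 1, "delta_pos": [0, 0.1, 4], "turn": 0}, {"hand": 1, "delta_pos": [0, 0.1, 7], "turn": 0}, {"hand": 1, "delta_pos": [0, 0.1, 8.4], "turn": 0}, {"hand": 1, "delta_pos": [0, 0.1, 8.9], "turn": 0}, {"hand": 1, "delta_pos": [0, 0.1, 8.9], "turn": 0}, {"hand": 0.5, "delta_pos": [0, 0.1, 8.9], "turn": 0}, {"hand": 0.5, "delta_pos": [0, 0.1, 8.9], "turn": 0}, {"hand": 0.5, "delta_pos": [0, 0.1, 8.9], "turn": 0}, {"hand": 0.5, "delta_pos": [0, 0.1, 7], "turn": 0}, {"hand": 0.5, "delta_pos": [0, 0.1, 1], "turn": 0}]'

```text
time_s: 26.95
ee_pos: [0.5645, -0.0341, 0.0683]
ee_rot: [-179.6, -0.0, 92.3]
wrist_force: [1.8, -0.1, 0.1]
opening: 0.0461
grasp_force: 0.0
```

Run:
```python
from h import *
g=trk(-125,-159); print(g, trk(115,-159))
plan((*g,80,2.3),(*g,12,2.3))
```

```text
(np.float64(446.3816556233713), np.float64(-148.1883828897669)) (np.float64(686.1883104508382), np.float64(-138.55675268195256))
t 26.95 pos [564.5 -34.1  68.3] psi 92.3 open 46.1
(np.float64(446.3816556233713), np.float64(-148.1883828897669), 80, 2.3) -> [-10.93 -12.26  -1.17] turn 90.0
(np.float64(446.3816556233713), np.float64(-148.1883828897669), 12, 2.3) -> [-10.93 -12.26   5.63] turn 90.0
```

Request:
send_rows --deltas '[{"hand": 0.5, "delta_pos": [-1, -3, -3.5], "turn": 10}, {"hand": 0.5, "delta_pos": [-3, -6, -3.5], "turn": 20}, {"hand": 0.5, "delta_pos": [-5, -9, -3.5], "turn": 30}, {"hand": 0.5, "delta_pos": [-8, -12, -3.5], "turn": 41}, {"hand": 0.5, "delta_pos": [-11, -12.3, -3], "turn": 52}, {"hand": 0.5, "delta_pos": [-10.9, -12.3, -2], "turn": 62}, {"hand": 0.5, "delta_pos": [-10.9, -12.3, -2], "turn": 72}, {"hand": 0.5, "delta_pos": [-10.9, -12.3, -2], "turn": 82}, {"hand": 0.5, "delta_pos": [-10.9, -12.3, -2], "turn": 90}, {"hand": 0.5, "delta_pos": [-10.9, -12.3, -2], "turn": 90}]'

```text
time_s: 28.2
ee_pos: [0.4494, -0.1479, 0.0903]
ee_rot: [-180.0, -0.1, 2.4]
wrist_force: [0.2, -0.8, 0.3]
opening: 0.046
grasp_force: 0.0
```

Run:
```python
from h import *
plan((*trk(-125,-159),7,2.3))
p=cap('top')
print([(np.round(d['location'],1),round(d['conf'],2)) for d in models.place_of(p,'heel_1')])
a=cv2.resize(p['pixels'][150:230,170:350],(800,356),interpolation=cv2.INTER_CUBIC)
cv2.imwrite('pics/k.png',a)
```

```text
t 28.2 pos [ 449.4 -147.9   90.3] psi 2.4 open 46.0
(np.float64(446.3816556233713), np.float64(-148.1883828897669), 7, 2.3) -> [-0.3   0.02  8.33] turn 0.1
[(array([221.7, 189.6]), 0.59), (array([376.4, 252.3]), 0.56), (array([239.7, 186.6]), 0.54), (array([263.7, 191.6]), 0.46), (array([365.8, 207.3]), 0.46)]
```

View pics/k.png

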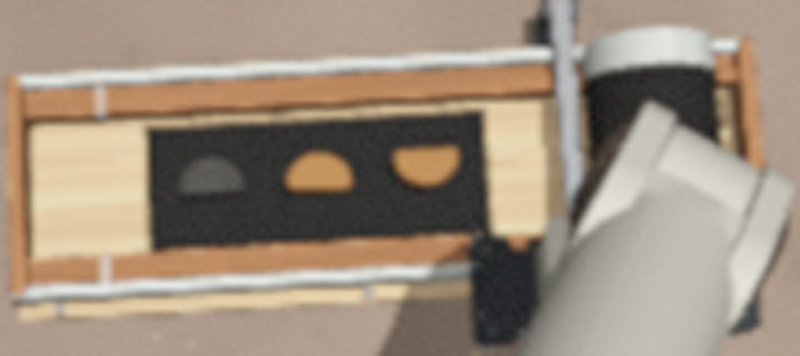

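The crop shows all three heels upright on the mat at px (217,190), (241,189) and (265,187). Next is the lever.

Request:
send_rows --deltas '[{"hand": 0.5, "delta_pos": [-0.3, 0, 4], "turn": 0}, {"hand": 0.5, "delta_pos": [-0.3, 0, 7], "turn": 0}, {"hand": 0.5, "delta_pos": [-0.3, 0, 8.2], "turn": 0}, {"hand": 0.5, "delta_pos": [-0.3, 0, 8.2], "turn": 0}, {"hand": 1, "delta_pos": [-0.3, 0, 8.2], "turn": 0}, {"hand": 1, "delta_pos": [-0.3, 0, 8.2], "turn": 0}, {"hand": 1, "delta_pos": [-0.3, 0, 8.2], "turn": 0}, {"hand": 1, "delta_pos": [-0.3, 0, 8.2], "turn": 0}, {"hand": 1, "delta_pos": [-0.3, 0, 8.2], "turn": 0}]' --squeeze 12

```text
time_s: 29.42
ee_pos: [0.4463, -0.1478, 0.0075]
ee_rot: [-180.0, -0.0, 2.3]
wrist_force: [0.7, 1.6, 1.4]
opening: 0.0136
grasp_force: 12.0
```

Request:
send_rows --deltas '[{"hand": 1, "delta_pos": [0.1, 0, -2.4], "turn": 0}, {"hand": 1, "delta_pos": [0.5, 0, -4.8], "turn": 0}, {"hand": 1, "delta_pos": [1.1, 0, -7.1], "turn": 0}, {"hand": 1, "delta_pos": [1.9, 0, -9.3], "turn": 0}, {"hand": 1, "delta_pos": [2.9, 0, -11.5], "turn": 0}, {"hand": 1, "delta_pos": [4.2, 0, -13.5], "turn": 0}, {"hand": 1, "delta_pos": [5.6, 0, -15.5], "turn": 0}, {"hand": 1, "delta_pos": [7.3, 0, -17.2], "turn": 0}, {"hand": 1, "delta_pos": [9.1, 0, -18.8], "turn": 0}, {"hand": 1, "delta_pos": [11, 0, -20.2], "turn": 0}]'

```text
time_s: 30.68
ee_pos: [0.5552, -0.1434, 0.2088]
ee_rot: [-180.0, 0.1, 2.3]
wrist_force: [1.8, 0.1, -7.5]
opening: 0.0141
grasp_force: 12.0
```

Request:
send_rows --deltas '[{"hand": 1, "delta_pos": [2.1, 0, -1.2], "turn": 0}, {"hand": 1, "delta_pos": [4.3, 0, -2.2], "turn": 0}, {"hand": 1, "delta_pos": [6.6, 0, -2.9], "turn": 0}, {"hand": 1, "delta_pos": [8.9, 0, -3.5], "turn": 0}, {"hand": 1, "delta_pos": [11.3, 0, -3.7], "turn": 0}, {"hand": 1, "delta_pos": [13.7, 0, -3.8], "turn": 0}, {"hand": 1, "delta_pos": [13.7, 0, -3.8], "turn": 0}]'

```text
time_s: 31.55
ee_pos: [0.6942, -0.1379, 0.2469]
ee_rot: [180.0, -0.1, 2.3]
wrist_force: [2.1, 2.0, 1.0]
opening: 0.0139
grasp_force: 12.0
```

Run:
```python
from h import *
plan((*trk(115,-159),250,2.3)); print(robot.sense()['wrist_force'])
print('behind',trk(-15,-310),trk(-15,-295))
```

```text
t 31.55 pos [ 694.2 -137.9  246.9] psi 2.3 open 13.9
(np.float64(686.1883104508382), np.float64(-138.55675268195256), 250, 2.3) -> [-0.8   0.03 -0.31] turn 0.0
[2.06500353 2.04659532 0.9999238 ]
behind (np.float64(562.3529397583768), np.float64(-294.6522393734666)) (np.float64(561.7509628703884), np.float64(-279.66432344674996))
```

Request:
send_rows --deltas '[{"hand": 0.5, "delta_pos": [0, 0, 0], "turn": 0}, {"hand": 0.5, "delta_pos": [0, 0, 0], "turn": 0}, {"hand": 0.5, "delta_pos": [0, 0, 0], "turn": 0}, {"hand": 0.5, "delta_pos": [0, 0, -3], "turn": 0}, {"hand": 0.5, "delta_pos": [0, 0, -8], "turn": 0}, {"hand": 0.4, "delta_pos": [-1, 0.5, -10], "turn": 0}, {"hand": 0.4, "delta_pos": [-6, 5, -10], "turn": -10}, {"hand": 0.4, "delta_pos": [-11, 10, -9], "turn": -20}, {"hand": 0.4, "delta_pos": [-13.5, 14, -4], "turn": -30}, {"hand": 0.4, "delta_pos": [-13.5, 15.5, 1], "turn": -40}]'

```text
time_s: 32.8
ee_pos: [0.5622, -0.3009, 0.2423]
ee_rot: [179.8, -0.1, 42.4]
wrist_force: [1.3, 0.1, -0.8]
opening: 0.0551
grasp_force: 0.0
```

Run:
```python
from h import *
plan((*trk(-15,-308),140,92.3),(*trk(-15,-308),47,92.3))
```

```text
t 32.8 pos [ 562.2 -300.9  242.3] psi 42.4 open 55.1
(np.float64(562.2726761733117), np.float64(-292.6538505832377), 140, 92.3) -> [ 0.56 -0.6  10.23] turn -49.9
(np.float64(562.2726761733117), np.float64(-292.6538505832377), 47, 92.3) -> [ 0.56 -0.6  19.53] turn -49.9
```

Request:
send_rows --deltas '[{"hand": 0.4, "delta_pos": [0.6, -0.6, 2], "turn": -10}, {"hand": 0.4, "delta_pos": [0.6, -0.6, 5], "turn": -20}, {"hand": 0.4, "delta_pos": [0.6, -0.6, 8], "turn": -30}, {"hand": 0.4, "delta_pos": [0.6, -0.6, 9], "turn": -40}, {"hand": 0.4, "delta_pos": [0.6, -0.6, 10], "turn": -50}, {"hand": 0.4, "delta_pos": [0.6, -0.6, 14], "turn": -50}, {"hand": 0.4, "delta_pos": [0.6, -0.6, 18], "turn": -50}, {"hand": 0.4, "delta_pos": [0.6, -0.6, 19.5], "turn": -50}, {"hand": 0.4, "delta_pos": [0.6, -0.6, 19.5], "turn": -50}]'

```text
time_s: 33.92
ee_pos: [0.5636, -0.2882, 0.0453]
ee_rot: [-179.9, -0.0, 92.3]
wrist_force: [-0.1, 0.3, 0.9]
opening: 0.0553
grasp_force: 0.0
```

```bash
cat >> h.py <<'E'
def ty():
    e=np.array(robot.sense()['ee_pos'][:2])*1000; a=np.radians(2.3); d=e-[564.9,15.7]
    return np.round([d@[np.cos(a),np.sin(a)], d@[-np.sin(a),np.cos(a)]],1)
def roller():
    p=cap('top'); r=[]
    K=np.array(p['intrinsics']);T=np.array(p['extrinsics']);a=np.radians(2.3)
    v,u=np.mgrid[140:215,165:350]; d=p['range_z'][v,u]
    R=np.stack([(u-K[0,2])/K[0,0],-(v-K[1,2])/K[1,1],-np.ones_like(u)],-1)*d[...,None]
    P=(R@T[:3,:3].T+T[:3,3]).reshape(-1,3)*1000; D=P[:,:2]-[564.9,15.7]
    t=np.c_[D@[np.cos(a),np.sin(a)],D@[-np.sin(a),np.cos(a)],P[:,2]]
    k=(t[:,2]>95)&(t[:,2]<150)&(np.abs(t[:,0])<68)
    t=t[k]
    if len(t)<15: return len(t)
    from scipy.optimize import least_squares
    f=least_squares(lambda q:np.hypot(t[:,1]-q[0],t[:,2]-89-q[1])-49,[np.median(t[:,1]),0],loss='soft_l1',f_scale=3)
    return len(t),f.x.round(1),[t[:,0].min().round(),t[:,0].max().round()]
E
python3 - <<'E'
from h import *
print(ty(),roller()); plan((*trk(-15,-278),47,92.3))
E
```

```text
[ -13.5 -303.6] (1214, array([-219.8,    1.6]), [np.float64(-68.0), np.float64(68.0)])
t 33.98 pos [ 564.9 -288.8   46.7] psi 92.3 open 55.2
(np.float64(561.0687223973349), np.float64(-262.67801872980436), 47, 92.3) -> [ 2.63 -0.27 -0.03] turn -0.0
```

Request:
send_rows --deltas '[{"hand": 0.4, "delta_pos": [1, 0, 0], "turn": 0}, {"hand": 0.4, "delta_pos": [1.8, 0, 0], "turn": 0}, {"hand": 0.4, "delta_pos": [2.4, 0, 0], "turn": 0}, {"hand": 0.4, "delta_pos": [3, 0, 0], "turn": 0}, {"hand": 0.4, "delta_pos": [3.8, 0, 0], "turn": 0}, {"hand": 0.4, "delta_pos": [4.6, 0, 0], "turn": 0}, {"hand": 0.4, "delta_pos": [5.4, 0, 0], "turn": 0}, {"hand": 0.4, "delta_pos": [6.2, 0, 0], "turn": 0}, {"hand": 0.4, "delta_pos": [7, 0, 0], "turn": 0}, {"hand": 0.4, "delta_pos": [7.8, 0, 0], "turn": 0}]'

```text
time_s: 35.22
ee_pos: [0.5617, -0.21, 0.0462]
ee_rot: [180.0, 0.0, 92.3]
wrist_force: [0.5, -0.4, 0.5]
opening: 0.055
grasp_force: 0.2
```

Run:
```python
from h import *
print(ty(),roller(),robot.sense()['wrist_force']); plan((*trk(-15,141.5),47,92.3))
```

```text
[ -12.3 -225.4] (960, array([-166.8,    1.3]), [np.float64(-68.0), np.float64(68.0)]) [ 0.12521394 -0.16270232 -0.12019645]
t 35.27 pos [ 561.8 -208.4   46. ] psi 92.4 open 55.1
(np.float64(544.2334354299261), np.float64(156.4840300207057), 47, 92.3) -> [36.53 -0.25 -0.1 ] turn 0.1
```

Request:
send_rows --deltas '[{"hand": 0.4, "delta_pos": [0.9, 0, 0], "turn": 0}, {"hand": 0.4, "delta_pos": [1.8, 0, 0], "turn": 0}, {"hand": 0.4, "delta_pos": [2.7, 0, 0], "turn": 0}, {"hand": 0.4, "delta_pos": [3.6, 0, 0], "turn": 0}, {"hand": 0.4, "delta_pos": [4.5, 0, 0], "turn": 0}, {"hand": 0.4, "delta_pos": [5.4, 0, 0], "turn": 0}, {"hand": 0.4, "delta_pos": [6.3, 0, 0], "turn": 0}, {"hand": 0.4, "delta_pos": [7.2, 0, 0], "turn": 0}, {"hand": 0.4, "delta_pos": [8.1, 0, 0], "turn": 0}, {"hand": 0.4, "delta_pos": [9, 0, 0], "turn": 0}]'

```text
time_s: 36.52
ee_pos: [0.5581, -0.12, 0.0461]
ee_rot: [180.0, -0.0, 92.3]
wrist_force: [0.1, -1.5, 1.0]
opening: 0.055
grasp_force: 0.1
```

Request:
send_rows --deltas '[{"hand": 0.4, "delta_pos": [0.9, 0, 0], "turn": 0}, {"hand": 0.4, "delta_pos": [1.8, 0, 0], "turn": 0}, {"hand": 0.4, "delta_pos": [2.7, 0, 0], "turn": 0}, {"hand": 0.4, "delta_pos": [3.6, 0, 0], "turn": 0}, {"hand": 0.4, "delta_pos": [4.5, 0, 0], "turn": 0}, {"hand": 0.4, "delta_pos": [5.4, 0, 0], "turn": 0}, {"hand": 0.4, "delta_pos": [6.3, 0, 0], "turn": 0}, {"hand": 0.4, "delta_pos": [7.2, 0, 0], "turn": 0}, {"hand": 0.4, "delta_pos": [8.1, 0, 0], "turn": 0}, {"hand": 0.4, "delta_pos": [9, 0, 0], "turn": 0}]'

```text
time_s: 37.78
ee_pos: [0.5545, -0.0301, 0.0461]
ee_rot: [-180.0, -0.0, 92.3]
wrist_force: [0.4, -1.1, 0.1]
opening: 0.055
grasp_force: 0.1
```

Request:
send_rows --deltas '[{"hand": 0.4, "delta_pos": [0.9, 0, 0], "turn": 0}, {"hand": 0.4, "delta_pos": [1.8, 0, 0], "turn": 0}, {"hand": 0.4, "delta_pos": [2.7, 0, 0], "turn": 0}, {"hand": 0.4, "delta_pos": [3.6, 0, 0], "turn": 0}, {"hand": 0.4, "delta_pos": [4.5, 0, 0], "turn": 0}, {"hand": 0.4, "delta_pos": [5.4, 0, 0], "turn": 0}, {"hand": 0.4, "delta_pos": [6.3, 0, 0], "turn": 0}, {"hand": 0.4, "delta_pos": [7.2, 0, 0], "turn": 0}, {"hand": 0.4, "delta_pos": [8.1, 0, 0], "turn": 0}, {"hand": 0.4, "delta_pos": [9, 0, 0], "turn": 0}]'

```text
time_s: 39.02
ee_pos: [0.5509, 0.0599, 0.0462]
ee_rot: [180.0, -0.0, 92.3]
wrist_force: [0.2, -0.2, -0.3]
opening: 0.0554
grasp_force: 0.2
```

Run:
```python
from h import *
print(ty(),roller(),robot.sense()['wrist_force']); plan((*trk(-15,141.5),47,92.3))
```

```text
[-12.2  44.7] (334, array([102.4,   1.8]), [np.float64(-68.0), np.float64(68.0)]) [0.37149921 1.81878271 0.3291353 ]
t 39.08 pos [550.7  61.6  46.1] psi 92.4 open 54.8
(np.float64(544.2334354299261), np.float64(156.4840300207057), 47, 92.3) -> [ 9.5  -0.26 -0.09] turn 0.1
```

Request:
send_rows --deltas '[{"hand": 0.4, "delta_pos": [0.9, 0, 0], "turn": 0}, {"hand": 0.4, "delta_pos": [1.8, 0, 0], "turn": 0}, {"hand": 0.4, "delta_pos": [2.7, 0, 0], "turn": 0}, {"hand": 0.4, "delta_pos": [3.5, 0, 0], "turn": 0}, {"hand": 0.4, "delta_pos": [4.3, 0, 0], "turn": 0}, {"hand": 0.4, "delta_pos": [5, 0, 0], "turn": 0}, {"hand": 0.4, "delta_pos": [5.7, 0, 0], "turn": 0}, {"hand": 0.4, "delta_pos": [6.3, 0, 0], "turn": 0}, {"hand": 0.4, "delta_pos": [6.9, 0, 0], "turn": 0}, {"hand": 0.4, "delta_pos": [7.4, 0, 0], "turn": 0}]'

```text
time_s: 40.33
ee_pos: [0.5479, 0.1336, 0.0461]
ee_rot: [-180.0, -0.0, 92.3]
wrist_force: [0.3, -0.3, -0.5]
opening: 0.0553
grasp_force: 0.0
```

Request:
send_rows --deltas '[{"hand": 0.4, "delta_pos": [0.4, 0, 0], "turn": 0}, {"hand": 0.4, "delta_pos": [0.8, 0, 0], "turn": 0}, {"hand": 0.4, "delta_pos": [1.1, 0, 0], "turn": 0}, {"hand": 0.4, "delta_pos": [1.4, 0, 0], "turn": 0}, {"hand": 0.4, "delta_pos": [1.6, 0, 0], "turn": 0}, {"hand": 0.4, "delta_pos": [1.8, 0, 0], "turn": 0}, {"hand": 0.4, "delta_pos": [2, 0, 0], "turn": 0}, {"hand": 0.4, "delta_pos": [2.1, 0, 0], "turn": 0}, {"hand": 0.4, "delta_pos": [2.1, 0, 0], "turn": 0}]'

```text
time_s: 41.45
ee_pos: [0.5471, 0.1544, 0.0461]
ee_rot: [-180.0, -0.0, 92.3]
wrist_force: [0.3, 0.1, 1.0]
opening: 0.0551
grasp_force: 0.0
```

Run:
```python
from h import *
print(ty(),roller(),robot.sense()['wrist_force']); plan((*trk(-15,141.5),47,92.3))
```

```text
[-12.3 139.3] (50, array([198.5,   3.2]), [np.float64(-49.0), np.float64(39.0)]) [0.47157055 0.22881078 0.44999732]
t 41.5 pos [547.  154.2  46.1] psi 92.3 open 55.0
(np.float64(544.2334354299261), np.float64(156.4840300207057), 47, 92.3) -> [ 0.24 -0.27 -0.09] turn -0.0
```

Request:
send_rows --deltas '[{"hand": 0.4, "delta_pos": [0.2, 0, 0], "turn": 0}, {"hand": 0.4, "delta_pos": [0.3, 0, 0], "turn": 0}, {"hand": 0.4, "delta_pos": [0.4, 0, 0], "turn": 0}, {"hand": 0.4, "delta_pos": [0.4, 0, 0], "turn": 0}, {"hand": 0.4, "delta_pos": [-1.5, 0, 0], "turn": 0}, {"hand": 0.4, "delta_pos": [-4, 0, 0], "turn": 0}, {"hand": 0.4, "delta_pos": [-8, 0, -3], "turn": 0}, {"hand": 0.4, "delta_pos": [-12, 0, -8], "turn": 0}, {"hand": 0.4, "delta_pos": [-12, 0, -13], "turn": 0}, {"hand": 0.4, "delta_pos": [-12, 0, -13], "turn": 0}]'

```text
time_s: 42.75
ee_pos: [0.5552, 0.0318, 0.1807]
ee_rot: [179.5, -0.0, 92.1]
wrist_force: [-0.1, 0.9, -0.4]
opening: 0.0552
grasp_force: 0.0
```

Run:
```python
from h import *
print(ty(),roller()); plan((*trk(-15,290),160,92.3),(*trk(-15,290),47,92.3))
p=cap('scene')
print([(np.round(d['location'],1),round(d['conf'],2),np.round(w(p,d['location'],.01),3)) for d in models.place_of(p,'heel_1')])
```

```text
[-9.  16.5] (1245, array([201.7,   1. ]), [np.float64(-68.0), np.float64(68.0)])
t 42.8 pos [553.3  32.6 178.2] psi 92.2 open 54.9
(np.float64(538.2738642388409), np.float64(304.8643976952009), 160, 92.3) -> [27.26 -0.47  1.82] turn -0.1
(np.float64(538.2738642388409), np.float64(304.8643976952009), 47, 92.3) -> [27.26 -0.47 13.12] turn -0.1
[(array([211.1, 233. ]), 0.58, array([0.56, 0.13, 0.01])), (array([353.2, 177.7]), 0.55, array([ 0.34 , -0.388,  0.01 ])), (array([239.2, 202.8]), 0.53, array([ 0.577, -0.033,  0.01 ])), (array([315.8, 165.8]), 0.53, array([ 0.48 , -0.361,  0.01 ])), (array([225.5, 218.4]), 0.47, array([0.566, 0.052, 0.01 ]))]
```

Request:
send_rows --deltas '[{"hand": 0.4, "delta_pos": [6, 0, 0], "turn": 0}, {"hand": 0.4, "delta_pos": [12, -0.2, 0], "turn": 0}, {"hand": 0.4, "delta_pos": [18, -0.4, 0], "turn": 0}, {"hand": 0.4, "delta_pos": [24, -0.4, 0], "turn": 0}, {"hand": 0.4, "delta_pos": [27.8, -0.4, 0], "turn": 0}, {"hand": 0.4, "delta_pos": [27.8, -0.4, 3], "turn": 0}, {"hand": 0.4, "delta_pos": [27.8, -0.4, 8], "turn": 0}, {"hand": 0.4, "delta_pos": [27.8, -0.4, 12], "turn": 0}, {"hand": 0.4, "delta_pos": [27.8, -0.4, 13.2], "turn": 0}, {"hand": 0.4, "delta_pos": [27.8, -0.4, 13.2], "turn": 0}]'

```text
time_s: 44.15
ee_pos: [0.5358, 0.3112, 0.0428]
ee_rot: [-179.9, 0.1, 92.3]
wrist_force: [0.5, -0.4, 0.6]
opening: 0.055
grasp_force: 0.0
```

Run:
```python
from h import *
print(ty(),roller()); plan((*trk(-15,260),47,92.3),(*trk(-15,-161.5),47,92.3))
```

```text
[-17.2 296.5] (1240, array([201.8,   1.1]), [np.float64(-68.0), np.float64(68.0)])
t 44.2 pos [537.1 311.9  44.4] psi 92.3 open 54.9
(np.float64(539.4778180148178), np.float64(274.88856584176756), 47, 92.3) -> [-3.71  0.09 -0.26] turn -0.0
(np.float64(556.3933685672916), np.float64(-146.27187169897144), 47, 92.3) -> [-45.86   0.1   -0.26] turn -0.0
```

Request:
send_rows --deltas '[{"hand": 0.4, "delta_pos": [-1.5, 0, -0.2], "turn": 0}, {"hand": 0.4, "delta_pos": [-2.7, 0, -0.2], "turn": 0}, {"hand": 0.4, "delta_pos": [-3.3, 0, -0.2], "turn": 0}, {"hand": 0.4, "delta_pos": [-3.8, 0, -0.2], "turn": 0}, {"hand": 0.4, "delta_pos": [-4.4, 0, -0.2], "turn": 0}, {"hand": 0.4, "delta_pos": [-5.1, 0, -0.2], "turn": 0}, {"hand": 0.4, "delta_pos": [-5.9, 0, -0.2], "turn": 0}, {"hand": 0.4, "delta_pos": [-6.8, 0, -0.2], "turn": 0}, {"hand": 0.4, "delta_pos": [-7.7, 0, -0.2], "turn": 0}, {"hand": 0.4, "delta_pos": [-8.6, 0, -0.2], "turn": 0}]'

```text
time_s: 45.45
ee_pos: [0.5402, 0.2251, 0.0461]
ee_rot: [-180.0, 0.0, 92.3]
wrist_force: [0.5, -0.1, 0.6]
opening: 0.055
grasp_force: 0.1
```

Request:
send_rows --deltas '[{"hand": 0.4, "delta_pos": [-0.9, 0, 0], "turn": 0}, {"hand": 0.4, "delta_pos": [-1.8, 0, 0], "turn": 0}, {"hand": 0.4, "delta_pos": [-2.7, 0, 0], "turn": 0}, {"hand": 0.4, "delta_pos": [-3.6, 0, 0], "turn": 0}, {"hand": 0.4, "delta_pos": [-4.5, 0, 0], "turn": 0}, {"hand": 0.4, "delta_pos": [-5.4, 0, 0], "turn": 0}, {"hand": 0.4, "delta_pos": [-6.3, 0, 0], "turn": 0}, {"hand": 0.4, "delta_pos": [-7.2, 0, 0], "turn": 0}, {"hand": 0.4, "delta_pos": [-8.1, 0, 0], "turn": 0}, {"hand": 0.4, "delta_pos": [-9, 0, 0], "turn": 0}]'

```text
time_s: 46.7
ee_pos: [0.5438, 0.1354, 0.0461]
ee_rot: [180.0, -0.0, 92.3]
wrist_force: [0.0, 0.3, 0.8]
opening: 0.0554
grasp_force: 0.1
```

Request:
send_rows --deltas '[{"hand": 0.4, "delta_pos": [-0.9, 0, 0], "turn": 0}, {"hand": 0.4, "delta_pos": [-1.8, 0, 0], "turn": 0}, {"hand": 0.4, "delta_pos": [-2.7, 0, 0], "turn": 0}, {"hand": 0.4, "delta_pos": [-3.6, 0, 0], "turn": 0}, {"hand": 0.4, "delta_pos": [-4.5, 0, 0], "turn": 0}, {"hand": 0.4, "delta_pos": [-5.4, 0, 0], "turn": 0}, {"hand": 0.4, "delta_pos": [-6.3, 0, 0], "turn": 0}, {"hand": 0.4, "delta_pos": [-7.2, 0, 0], "turn": 0}, {"hand": 0.4, "delta_pos": [-8.1, 0, 0], "turn": 0}, {"hand": 0.4, "delta_pos": [-9, 0, 0], "turn": 0}]'

```text
time_s: 47.95
ee_pos: [0.5474, 0.0455, 0.0461]
ee_rot: [-180.0, 0.0, 92.3]
wrist_force: [0.2, -0.1, 0.6]
opening: 0.0547
grasp_force: 0.1
```

Request:
send_rows --deltas '[{"hand": 0.4, "delta_pos": [-0.9, 0, 0], "turn": 0}, {"hand": 0.4, "delta_pos": [-1.8, 0, 0], "turn": 0}, {"hand": 0.4, "delta_pos": [-2.7, 0, 0], "turn": 0}, {"hand": 0.4, "delta_pos": [-3.6, 0, 0], "turn": 0}, {"hand": 0.4, "delta_pos": [-4.5, 0, 0], "turn": 0}, {"hand": 0.4, "delta_pos": [-5.4, 0, 0], "turn": 0}, {"hand": 0.4, "delta_pos": [-6.3, 0, 0], "turn": 0}, {"hand": 0.4, "delta_pos": [-7.2, 0, 0], "turn": 0}, {"hand": 0.4, "delta_pos": [-8.1, 0, 0], "turn": 0}, {"hand": 0.4, "delta_pos": [-9, 0, 0], "turn": 0}]'

```text
time_s: 49.2
ee_pos: [0.551, -0.0444, 0.0461]
ee_rot: [-180.0, -0.0, 92.3]
wrist_force: [-0.5, 0.2, -0.2]
opening: 0.0551
grasp_force: 0.2
```

Run:
```python
from h import *
print(ty(),roller(),robot.sense()['wrist_force']); plan((*trk(-15,-161.5),47,92.3))
```

```text
[-16.3 -59.5] (331, array([-121.7,    1.2]), [np.float64(-68.0), np.float64(66.0)]) [ 0.3973686  -0.80768384 -0.10220165]
t 49.25 pos [551.  -46.2  46.2] psi 92.2 open 55.1
(np.float64(556.3933685672916), np.float64(-146.27187169897144), 47, 92.3) -> [-10.02   0.15  -0.08] turn -0.1
```

Request:
send_rows --deltas '[{"hand": 0.4, "delta_pos": [-0.8, 0, 0], "turn": 0}, {"hand": 0.4, "delta_pos": [-1.6, 0, 0], "turn": 0}, {"hand": 0.4, "delta_pos": [-2.4, 0, 0], "turn": 0}, {"hand": 0.4, "delta_pos": [-3.2, 0, 0], "turn": 0}, {"hand": 0.4, "delta_pos": [-3.9, 0, 0], "turn": 0}, {"hand": 0.4, "delta_pos": [-4.6, 0, 0], "turn": 0}, {"hand": 0.4, "delta_pos": [-5.3, 0, 0], "turn": 0}, {"hand": 0.4, "delta_pos": [-5.9, 0, 0], "turn": 0}, {"hand": 0.4, "delta_pos": [-6.5, 0, 0], "turn": 0}, {"hand": 0.4, "delta_pos": [-7, 0, 0], "turn": 0}]'

```text
time_s: 50.5
ee_pos: [0.5538, -0.1142, 0.0461]
ee_rot: [180.0, -0.0, 92.3]
wrist_force: [-0.1, -0.5, -0.6]
opening: 0.0552
grasp_force: 0.0
```

Request:
send_rows --deltas '[{"hand": 0.4, "delta_pos": [-0.5, 0, 0], "turn": 0}, {"hand": 0.4, "delta_pos": [-0.9, 0, 0], "turn": 0}, {"hand": 0.4, "delta_pos": [-1.3, 0, 0], "turn": 0}, {"hand": 0.4, "delta_pos": [-1.6, 0, 0], "turn": 0}, {"hand": 0.4, "delta_pos": [-1.9, 0, 0], "turn": 0}, {"hand": 0.4, "delta_pos": [-2.1, 0, 0], "turn": 0}, {"hand": 0.4, "delta_pos": [-2.3, 0, 0], "turn": 0}, {"hand": 0.4, "delta_pos": [-2.4, 0, 0], "turn": 0}, {"hand": 0.4, "delta_pos": [-2.5, 0, 0], "turn": 0}, {"hand": 0.4, "delta_pos": [-2.5, 0, 0], "turn": 0}]'

```text
time_s: 51.75
ee_pos: [0.5548, -0.1388, 0.0461]
ee_rot: [-180.0, 0.0, 92.3]
wrist_force: [-0.4, 0.6, 0.3]
opening: 0.055
grasp_force: 0.0
```

Run:
```python
from h import *
print(ty(),roller(),robot.sense()['wrist_force']); plan((*trk(-15,-161.5),47,92.3))
```

```text
[ -16.3 -154. ] (103, array([-216.6,    1.3]), [np.float64(-68.0), np.float64(17.0)]) [ 0.53435886  0.01904371 -0.77210707]
t 51.8 pos [ 554.8 -138.7   46.1] psi 92.3 open 55.4
(np.float64(556.3933685672916), np.float64(-146.27187169897144), 47, 92.3) -> [-0.76  0.13 -0.09] turn -0.0
```

Request:
send_rows --deltas '[{"hand": 0.4, "delta_pos": [2, 0, 0], "turn": 0}, {"hand": 0.4, "delta_pos": [6, 0, -2], "turn": 0}, {"hand": 0.4, "delta_pos": [11, 0, -2], "turn": 0}, {"hand": 0.4, "delta_pos": [14, 0, -2], "turn": 0}, {"hand": 0.4, "delta_pos": [14, 0, -2], "turn": 0}]'

```text
time_s: 52.42
ee_pos: [0.5487, 0.0068, 0.0661]
ee_rot: [-180.0, -0.1, 92.7]
wrist_force: [-0.0, -0.4, -0.2]
opening: 0.0553
grasp_force: 0.0
```

Run:
```python
from h import *
print(ty(),roller(),roller()); plan((*trk(-15,-155),47,92.3),(*trk(-15,-161.5),47,92.3))
```

```text
[-16.6  -8.3] (1234, array([-216.3,    1.4]), [np.float64(-68.0), np.float64(68.0)]) (1228, array([-216.2,    1.6]), [np.float64(-68.0), np.float64(68.0)])
t 52.52 pos [548.9   2.1  66.1] psi 92.4 open 55.3
(np.float64(556.13251191583), np.float64(-139.77710813072753), 47, 92.3) -> [-14.2    0.13   1.91] turn 0.1
(np.float64(556.3933685672916), np.float64(-146.27187169897144), 47, 92.3) -> [-14.85   0.12   1.91] turn 0.1
```

Request:
send_rows --deltas '[{"hand": 0.4, "delta_pos": [-5, 0, 1], "turn": 0}, {"hand": 0.4, "delta_pos": [-10, 0, 1.9], "turn": 0}, {"hand": 0.4, "delta_pos": [-13, 0, 1.9], "turn": 0}, {"hand": 0.4, "delta_pos": [-13.8, 0, 1.9], "turn": 0}, {"hand": 0.4, "delta_pos": [-14, 0, 1.9], "turn": 0}, {"hand": 0.4, "delta_pos": [-14.2, 0, 1.9], "turn": 0}, {"hand": 0.4, "delta_pos": [-14.4, 0, 1.9], "turn": 0}, {"hand": 0.4, "delta_pos": [-14.6, 0, 1.9], "turn": 0}, {"hand": 0.4, "delta_pos": [-14.7, 0, 1.9], "turn": 0}, {"hand": 0.4, "delta_pos": [-14.7, 0, 1.9], "turn": 0}]'

```text
time_s: 53.78
ee_pos: [0.5551, -0.1457, 0.0471]
ee_rot: [180.0, 0.0, 92.3]
wrist_force: [-0.3, -0.1, -0.1]
opening: 0.055
grasp_force: 0.0
```

Run:
```python
from h import *
print(ty(),roller(),roller())
```

```text
[ -16.3 -160.9] (226, array([-241. ,    1.5]), [np.float64(-67.0), np.float64(31.0)]) (225, array([-241. ,    1.3]), [np.float64(-67.0), np.float64(32.0)])
```

Request:
send_rows --deltas '[{"hand": 0.4, "delta_pos": [2, 0, 0], "turn": 0}, {"hand": 0.4, "delta_pos": [6, 0, -2], "turn": 0}, {"hand": 0.4, "delta_pos": [11, 0, -2], "turn": 0}, {"hand": 0.4, "delta_pos": [14, 0, -2], "turn": 0}, {"hand": 0.4, "delta_pos": [14, 0, -2], "turn": 0}]'

```text
time_s: 54.5
ee_pos: [0.549, -0.0002, 0.0671]
ee_rot: [-180.0, -0.1, 92.7]
wrist_force: [0.0, -0.6, 0.3]
opening: 0.0554
grasp_force: 0.0
```

Run:
```python
from h import *
print(ty(),roller(),roller())
plan((*trk(40,-100),340,2.3),(694,-138,345,2.3),(694,-138,247,2.3))
```

```text
[-16.5 -15.3] (1224, array([-240.6,    1.5]), [np.float64(-68.0), np.float64(68.0)]) (1220, array([-240.7,    1.7]), [np.float64(-68.0), np.float64(68.0)])
t 54.6 pos [549.2  -5.   67.1] psi 92.4 open 55.3
(np.float64(608.8809550578338), np.float64(-82.6141678101422), 340, 2.3) -> [ -8.     5.64 -27.29] turn 90.1
(694, -138, 345, 2.3) -> [-13.89  13.91 -27.79] turn 90.1
(694, -138, 247, 2.3) -> [-13.89  13.91 -17.99] turn 90.1
```

The slow touch-up bumped the roller past the mark to y = -240.6 mm. I'll go round behind it and push it gently forward about 21 mm.

Run:
```python
from h import *
plan((*trk(-15,-15),170,92.3),(*trk(-15,-330),170,92.3),(*trk(-15,-330),47,92.3))
```

```text
t 54.6 pos [549.2  -5.   67.1] psi 92.4 open 55.3
(np.float64(550.5140609612716), np.float64(0.11010718529491292), 170, 92.3) -> [  0.5    0.15 -10.29] turn 0.1
(np.float64(563.155575609028), np.float64(-314.63612727575554), 170, 92.3) -> [-31.     0.1  -10.29] turn 0.1
(np.float64(563.155575609028), np.float64(-314.63612727575554), 47, 92.3) -> [-31.     0.1    2.01] turn 0.1
```

Request:
send_rows --deltas '[{"hand": 0.4, "delta_pos": [0, 0, -5], "turn": 0}, {"hand": 0.4, "delta_pos": [0, 0, -10], "turn": 0}, {"hand": 0.4, "delta_pos": [-5, 0, -10.3], "turn": 0}, {"hand": 0.4, "delta_pos": [-11, 0, -10.3], "turn": 0}, {"hand": 0.4, "delta_pos": [-17, 0, -10.3], "turn": 0}, {"hand": 0.4, "delta_pos": [-23, 0, -10.3], "turn": 0}, {"hand": 0.4, "delta_pos": [-29, 0, -10.3], "turn": 0}, {"hand": 0.4, "delta_pos": [-32.2, 0, -10.3], "turn": 0}, {"hand": 0.4, "delta_pos": [-32.2, 0, -10.3], "turn": 0}, {"hand": 0.4, "delta_pos": [-32.2, 0, -8], "turn": 0}]'

```text
time_s: 55.85
ee_pos: [0.5632, -0.3289, 0.1485]
ee_rot: [179.8, 0.1, 92.2]
wrist_force: [-0.5, 0.9, -1.1]
opening: 0.0551
grasp_force: 0.0
```

Run:
```python
from h import *
print(ty(),roller()); plan((*trk(-15,-325),47,92.3))
```

```text
[ -15.5 -344.3] (1222, array([-240.7,    1.5]), [np.float64(-68.0), np.float64(68.0)])
t 55.9 pos [ 560.8 -326.5  143.9] psi 92.3 open 54.8
(np.float64(562.9549166463652), np.float64(-309.6401553001833), 47, 92.3) -> [1.67 0.28 9.69] turn -0.0
```

Request:
send_rows --deltas '[{"hand": 0.4, "delta_pos": [0.3, 0, 4], "turn": 0}, {"hand": 0.4, "delta_pos": [0.8, 0, 8], "turn": 0}, {"hand": 0.4, "delta_pos": [1.3, 0, 9.6], "turn": 0}, {"hand": 0.4, "delta_pos": [1.8, 0, 9.6], "turn": 0}, {"hand": 0.4, "delta_pos": [2.3, 0, 9.6], "turn": 0}, {"hand": 0.4, "delta_pos": [2.8, 0, 9.6], "turn": 0}, {"hand": 0.4, "delta_pos": [3.1, 0, 9.6], "turn": 0}, {"hand": 0.4, "delta_pos": [3.3, 0, 9.6], "turn": 0}, {"hand": 0.4, "delta_pos": [3.3, 0, 9.6], "turn": 0}]'

```text
time_s: 57.02
ee_pos: [0.5612, -0.2945, 0.0513]
ee_rot: [180.0, 0.0, 92.3]
wrist_force: [-0.5, -0.1, 0.7]
opening: 0.0552
grasp_force: 0.0
```

Run:
```python
from h import *
print(ty(),roller()); plan((*trk(-15,-279),47,92.3))
```

```text
[ -16.1 -309.8] (1158, array([-240.7,    1.5]), [np.float64(-68.0), np.float64(68.0)])
t 57.08 pos [ 561.1 -294.7   51.2] psi 92.3 open 54.7
(np.float64(561.1088541898674), np.float64(-263.6772131249188), 47, 92.3) -> [3.1  0.13 0.42] turn -0.0
```

Request:
send_rows --deltas '[{"hand": 0.4, "delta_pos": [0.3, 0, 0.4], "turn": 0}, {"hand": 0.4, "delta_pos": [0.6, 0, 0.4], "turn": 0}, {"hand": 0.4, "delta_pos": [0.8, 0, 0.4], "turn": 0}, {"hand": 0.4, "delta_pos": [1, 0, 0.4], "turn": 0}, {"hand": 0.4, "delta_pos": [1.15, 0, 0.4], "turn": 0}, {"hand": 0.4, "delta_pos": [1.3, 0, 0.4], "turn": 0}, {"hand": 0.4, "delta_pos": [1.45, 0, 0.4], "turn": 0}, {"hand": 0.4, "delta_pos": [1.6, 0, 0.4], "turn": 0}, {"hand": 0.4, "delta_pos": [1.75, 0, 0.4], "turn": 0}, {"hand": 0.4, "delta_pos": [1.9, 0, 0.4], "turn": 0}]'

```text
time_s: 58.32
ee_pos: [0.5603, -0.2755, 0.0471]
ee_rot: [180.0, 0.0, 92.3]
wrist_force: [0.2, -0.5, -0.0]
opening: 0.055
grasp_force: 0.1
```

Request:
send_rows --deltas '[{"hand": 0.4, "delta_pos": [0.1, 0, 0], "turn": 0}, {"hand": 0.4, "delta_pos": [0.2, 0, 0], "turn": 0}, {"hand": 0.4, "delta_pos": [0.3, 0, 0], "turn": 0}, {"hand": 0.4, "delta_pos": [0.4, 0, 0], "turn": 0}, {"hand": 0.4, "delta_pos": [0.5, 0, 0], "turn": 0}, {"hand": 0.4, "delta_pos": [0.6, 0, 0], "turn": 0}, {"hand": 0.4, "delta_pos": [0.7, 0, 0], "turn": 0}, {"hand": 0.4, "delta_pos": [0.8, 0, 0], "turn": 0}, {"hand": 0.4, "delta_pos": [0.85, 0, 0], "turn": 0}, {"hand": 0.4, "delta_pos": [0.85, 0, 0], "turn": 0}]'

```text
time_s: 59.58
ee_pos: [0.5599, -0.2669, 0.0471]
ee_rot: [-180.0, -0.0, 92.3]
wrist_force: [-0.2, -0.6, -0.0]
opening: 0.0549
grasp_force: 0.0
```

Run:
```python
from h import *
print(ty(),roller(),roller()); plan((*trk(-15,-279),47,92.3))
```

```text
[ -16.3 -282.2] (1023, array([-223.8,    1.5]), [np.float64(-68.0), np.float64(68.0)]) (1028, array([-223.7,    1.4]), [np.float64(-68.0), np.float64(68.0)])
t 59.67 pos [ 559.9 -267.1   47.1] psi 92.3 open 55.0
(np.float64(561.1088541898674), np.float64(-263.6772131249188), 47, 92.3) -> [0.34 0.13 0.01] turn -0.0
```

Request:
send_rows --deltas '[{"hand": 0.4, "delta_pos": [0.1, 0, 0], "turn": 0}, {"hand": 0.4, "delta_pos": [0.2, 0, 0], "turn": 0}, {"hand": 0.4, "delta_pos": [0.28, 0, 0], "turn": 0}, {"hand": 0.4, "delta_pos": [0.35, 0, 0], "turn": 0}, {"hand": 0.4, "delta_pos": [0.38, 0, 0], "turn": 0}, {"hand": 0.4, "delta_pos": [0.38, 0, 0], "turn": 0}, {"hand": 0.4, "delta_pos": [0, 0, 0], "turn": 0}, {"hand": 0.4, "delta_pos": [-2, 0, 0], "turn": 0}, {"hand": 0.4, "delta_pos": [-4, 0, -3], "turn": 0}, {"hand": 0.4, "delta_pos": [-4, 0, -9], "turn": 0}]'

```text
time_s: 60.92
ee_pos: [0.5584, -0.3105, 0.1356]
ee_rot: [-179.7, -0.0, 92.0]
wrist_force: [1.1, -0.9, 0.4]
opening: 0.0552
grasp_force: 0.0
```

Run:
```python
from h import *
print(ty(),roller(),roller())
plan((561,-305,330,92.3),(694,-138,345,2.3),(694,-138,247,2.3))
p=cap('scene')
P=np.array([w(p,(u,v)) for v in range(90,260) for u in range(170,350)])*1000
d=P[:,:2]-[564.9,15.7]; a=np.radians(2.3); t=np.c_[d@[np.cos(a),np.sin(a)],d@[-np.sin(a),np.cos(a)],P[:,2]]
k=(abs(t[:,0]-115)<45)&(abs(t[:,1]+159)<22)&(t[:,2]>60)
for lo in range(60,360,40):
    m=t[k&(t[:,2]>=lo)&(t[:,2]<lo+40)]; print(lo,len(m),np.median(m,0).round() if len(m) else '')
```

```text
[ -19.6 -325.7] (1227, array([-220.2,    1.5]), [np.float64(-68.0), np.float64(68.0)]) (1228, array([-220.3,    1.4]), [np.float64(-68.0), np.float64(68.0)])
t 61.02 pos [ 565.3 -312.8  144.5] psi 92.1 open 55.1
(561, -305, 330, 92.3) -> [  0.79  -0.41 -18.55] turn -0.2
(694, -138, 345, 2.3) -> [ 16.99  13.5  -20.05] turn 89.8
(694, -138, 247, 2.3) -> [ 16.99  13.5  -10.25] turn 89.8
60 93 [ 113. -158.   75.]
100 60 [ 111. -156.  117.]
140 49 [ 113. -153.  161.]
180 51 [ 115. -156.  202.]
220 56 [ 114. -155.  241.]
260 67 [ 114. -154.  283.]
300 59 [ 116. -154.  315.]
340 0
```

Request:
send_rows --deltas '[{"hand": 0.5, "delta_pos": [0.5, 0, -6], "turn": 6}, {"hand": 0.5, "delta_pos": [1, 0, -12], "turn": 16}, {"hand": 0.5, "delta_pos": [2, 1, -18], "turn": 26}, {"hand": 0.5, "delta_pos": [5, 4, -20.5], "turn": 36}, {"hand": 0.5, "delta_pos": [9, 7, -20.5], "turn": 46}, {"hand": 0.5, "delta_pos": [13, 10, -20.5], "turn": 56}, {"hand": 0.5, "delta_pos": [17, 13.2, -20.5], "turn": 67}, {"hand": 0.5, "delta_pos": [17, 13.2, -20.5], "turn": 77}, {"hand": 0.5, "delta_pos": [17, 13.2, -20.5], "turn": 87}, {"hand": 0.5, "delta_pos": [17, 13.2, -20.5], "turn": 89.8}]'

```text
time_s: 62.32
ee_pos: [0.6864, -0.1327, 0.3404]
ee_rot: [180.0, 0.1, 2.3]
wrist_force: [-0.9, 0.0, 0.1]
opening: 0.0457
grasp_force: 0.0
```

Run:
```python
from h import *
print(ty()); plan((691,-138,247,2.3))
```

```text
[ 115.4 -153.2]
t 62.33 pos [ 686.4 -132.7  340.4] psi 2.3 open 45.7
(691, -138, 247, 2.3) -> [0.44 0.54 9.34] turn 0.0
```

Request:
send_rows --deltas '[{"hand": 0.5, "delta_pos": [0.4, 0.5, 0], "turn": 0}, {"hand": 0.5, "delta_pos": [0.4, 0.5, 2], "turn": 0}, {"hand": 0.5, "delta_pos": [0.4, 0.5, 5], "turn": 0}, {"hand": 0.5, "delta_pos": [0.4, 0.5, 8], "turn": 0}, {"hand": 0.5, "delta_pos": [0.4, 0.5, 9.3], "turn": 0}, {"hand": 1, "delta_pos": [0.4, 0.5, 9.3], "turn": 0}, {"hand": 1, "delta_pos": [0.4, 0.5, 9.3], "turn": 0}, {"hand": 1, "delta_pos": [0.4, 0.5, 9.3], "turn": 0}, {"hand": 1, "delta_pos": [0.4, 0.5, 9.3], "turn": 0}, {"hand": 1, "delta_pos": [0.4, 0.5, 9.3], "turn": 0}]' --squeeze 12

```text
time_s: 63.58
ee_pos: [0.6915, -0.138, 0.2504]
ee_rot: [179.9, -0.1, 2.5]
wrist_force: [-0.0, -2.4, 3.3]
opening: 0.014
grasp_force: 12.0
```

Request:
send_rows --deltas '[{"hand": 1, "delta_pos": [-2.2, 0, 0.1], "turn": 0}, {"hand": 1, "delta_pos": [-4.5, 0, 0.4], "turn": 0}, {"hand": 1, "delta_pos": [-6.9, 0, 0.9], "turn": 0}, {"hand": 1, "delta_pos": [-9.2, 0, 1.6], "turn": 0}, {"hand": 1, "delta_pos": [-11.4, 0, 2.6], "turn": 0}, {"hand": 1, "delta_pos": [-13.4, 0, 3.8], "turn": 0}, {"hand": 1, "delta_pos": [-15.4, 0, 5.2], "turn": 0}, {"hand": 1, "delta_pos": [-17.2, 0, 6.8], "turn": 0}, {"hand": 1, "delta_pos": [-18.8, 0, 8.5], "turn": 0}, {"hand": 1, "delta_pos": [-20.3, 0, 10.5], "turn": 0}]'

```text
time_s: 64.82
ee_pos: [0.4872, -0.1461, 0.1443]
ee_rot: [-180.0, -0.0, 2.5]
wrist_force: [-0.6, -2.0, 2.0]
opening: 0.0138
grasp_force: 12.0
```

Run:
```python
from h import *
t=np.array([.5,.4,.3,.2,.1,.05,0])
x=[float(115-242*np.cos(k)) for k in t]
print(ty(),robot.sense()['wrist_force']); plan(*[(*trk(a,-159),7.5+240*np.sin(k),2.3) for a,k in zip(x,t)])
```

```text
[ -84.1 -158.5] [-0.63379945 -1.96527065  2.02256163]
t 64.83 pos [ 487.2 -146.1  144.3] psi 2.5 open 13.8
(np.float64(473.98442079480736), np.float64(-147.0797413175149), np.float64(122.56212926500872), 2.3) -> [-1.33  0.05  2.18] turn 0.2
(np.float64(463.4711166214123), np.float64(-147.50199923247254), np.float64(100.96040215407612), 2.3) -> [-2.38  0.04  4.34] turn 0.2
(np.float64(455.18312902824465), np.float64(-147.8348792008028), np.float64(78.4248495987215), 2.3) -> [-3.21  0.04  6.59] turn 0.2
(np.float64(449.2032688476909), np.float64(-148.0750551958975), np.float64(55.18063939081469), 2.3) -> [-3.81  0.04  8.91] turn 0.2
(np.float64(445.59128486599616), np.float64(-148.22012745860542), np.float64(31.460019995238756), 2.3) -> [-4.17  0.04 11.29] turn 0.2
(np.float64(444.6854601728483), np.float64(-148.25650913651916), np.float64(19.4950006249628), 2.3) -> [-4.26  0.04 12.48] turn 0.2
(np.float64(444.3832668331424), np.float64(-148.268646474832), np.float64(7.5), 2.3) -> [-4.29  0.04 13.68] turn 0.2
```

Request:
send_rows --deltas '[{"hand": 1, "delta_pos": [-1.3, 0, 2.2], "turn": 0}, {"hand": 1, "delta_pos": [-2.4, 0, 4.3], "turn": 0}, {"hand": 1, "delta_pos": [-3.2, 0, 6.6], "turn": 0}, {"hand": 1, "delta_pos": [-3.8, 0, 8.9], "turn": 0}, {"hand": 1, "delta_pos": [-4.2, 0, 11.3], "turn": 0}, {"hand": 1, "delta_pos": [-4.3, 0, 12.8], "turn": 0}, {"hand": 1, "delta_pos": [-4.3, 0, 13.5], "turn": 0}, {"hand": 1, "delta_pos": [-4.3, 0, 13.8], "turn": 0}, {"hand": 1, "delta_pos": [-4.3, 0, 14], "turn": 0}, {"hand": 1, "delta_pos": [-4.3, 0, 14], "turn": 0}]'

```text
time_s: 66.08
ee_pos: [0.4436, -0.1478, 0.0038]
ee_rot: [-180.0, 0.1, 2.5]
wrist_force: [-4.9, -3.9, -2.0]
opening: 0.014
grasp_force: 12.0
```

Request:
send_rows --deltas '[{"hand": 0.5, "delta_pos": [0, 0, 0], "turn": 0}, {"hand": 0.5, "delta_pos": [0, 0, 0], "turn": 0}, {"hand": 0.5, "delta_pos": [0, 0, 0], "turn": 0}, {"hand": 0.5, "delta_pos": [0, 0, -3], "turn": 0}, {"hand": 1, "delta_pos": [0, 0, -6], "turn": 0}, {"hand": 1, "delta_pos": [0, 0, -6], "turn": 0}, {"hand": 1, "delta_pos": [0, 0, -6], "turn": 0}, {"hand": 1, "delta_pos": [0, 0, -6], "turn": 0}, {"hand": 1, "delta_pos": [0, 0, -5], "turn": 0}, {"hand": 1, "delta_pos": [0, 0, -4], "turn": 0}]'

```text
time_s: 67.32
ee_pos: [0.4446, -0.1474, 0.0429]
ee_rot: [-180.0, 0.1, 2.5]
wrist_force: [-0.2, 0.5, 1.1]
opening: 0.0004
grasp_force: 0.0
```

Request:
send_rows --deltas '[{"hand": 1, "delta_pos": [0, 0, 0.4], "turn": 0}, {"hand": 1, "delta_pos": [0, 0, 0.7], "turn": 0}, {"hand": 1, "delta_pos": [0, 0, 0.9], "turn": 0}, {"hand": 1, "delta_pos": [0, 0, 1], "turn": 0}, {"hand": 1, "delta_pos": [0, 0, 1.1], "turn": 0}]'

```text
time_s: 67.95
ee_pos: [0.4453, -0.1475, 0.0333]
ee_rot: [-180.0, -0.0, 2.5]
wrist_force: [-1.3, -0.7, -0.4]
opening: 0.0005
grasp_force: 0.3
```

Request:
send_rows --deltas '[{"hand": 1, "delta_pos": [0, 0, 0.1], "turn": 0}, {"hand": 1, "delta_pos": [0, 0, 0.2], "turn": 0}, {"hand": 1, "delta_pos": [0, 0, 0.3], "turn": 0}, {"hand": 1, "delta_pos": [0, 0, 0.3], "turn": 0}]'

```text
time_s: 68.45
ee_pos: [0.4453, -0.1475, 0.0313]
ee_rot: [-179.9, -0.0, 2.5]
wrist_force: [-5.1, 1.0, 16.5]
opening: 0.0004
grasp_force: 8.2
```

Request:
send_rows --deltas '[{"hand": 1, "delta_pos": [0, 0, -3], "turn": 0}, {"hand": 0.5, "delta_pos": [0, 0, -8], "turn": -8}, {"hand": 0.5, "delta_pos": [4, -3, -8], "turn": -18}, {"hand": 0.5, "delta_pos": [8, -7, -8], "turn": -28}, {"hand": 0.5, "delta_pos": [12, -11, -8], "turn": -38}, {"hand": 0.5, "delta_pos": [12.2, -11.3, -7], "turn": -49}, {"hand": 0.5, "delta_pos": [12.2, -11.3, -6], "turn": -59}, {"hand": 0.5, "delta_pos": [12.2, -11.3, -5], "turn": -69}, {"hand": 0.5, "delta_pos": [12.2, -11.3, -4], "turn": -79}, {"hand": 0.5, "delta_pos": [12.2, -11.3, -4], "turn": -90}]'

```text
time_s: 69.7
ee_pos: [0.5611, -0.0292, 0.069]
ee_rot: [-179.9, -0.0, 92.6]
wrist_force: [-0.4, 0.1, 1.2]
opening: 0.0457
grasp_force: 0.0
```

Run:
```python
from h import *
print(roller())
p=cap('scene')
print([(np.round(d['location'],1),round(d['conf'],2),np.round(w(p,d['location'],.01),3)) for d in models.place_of(p,'heel_1')])
t=cap('top')
for n,c in (('b1',35),('b2',-50)):
    uv=proj(t,[*(np.array(trk(0,c))/1000),.036]).astype(int); m=mask(t,uv,10,'br'); print(n,m.sum(),rect(t,m,.036) if m.sum()>10 else '',trk(0,c))
plan((*trk(0,-50),-12,92.3))
b=cv2.resize(p['pixels'][130:280,170:370],(800,600),interpolation=cv2.INTER_CUBIC); cv2.imwrite('pics/l.png',b)
```

```text
(1223, array([-220.1,    1.5]), [np.float64(-68.0), np.float64(68.0)])
[(array([212.1, 231. ]), 0.64, array([0.563, 0.121, 0.01 ])), (array([317. , 164.2]), 0.62, array([ 0.482, -0.371,  0.01 ])), (array([356.6, 176.4]), 0.56, array([ 0.334, -0.402,  0.01 ])), (array([238.3, 203.6]), 0.54, array([ 0.577, -0.028,  0.01 ])), (array([225.5, 217.9]), 0.54, array([0.567, 0.051, 0.01 ]))]
b1 78 [563.8  51.8  40.3  27.1  89.2] (np.float64(563.4953872613604), np.float64(50.67180382900561))
b2 196608 [ 606.9   -7.  1914.8 1352.2   89.3] (np.float64(566.9065896266279), np.float64(-34.2597197557223))
t 69.9 pos [562.1 -29.4  70.1] psi 92.0 open 46.0
(np.float64(566.9065896266279), np.float64(-34.2597197557223), -12, 92.3) -> [-0.5   0.46  8.21] turn -0.3
```

View pics/l.png

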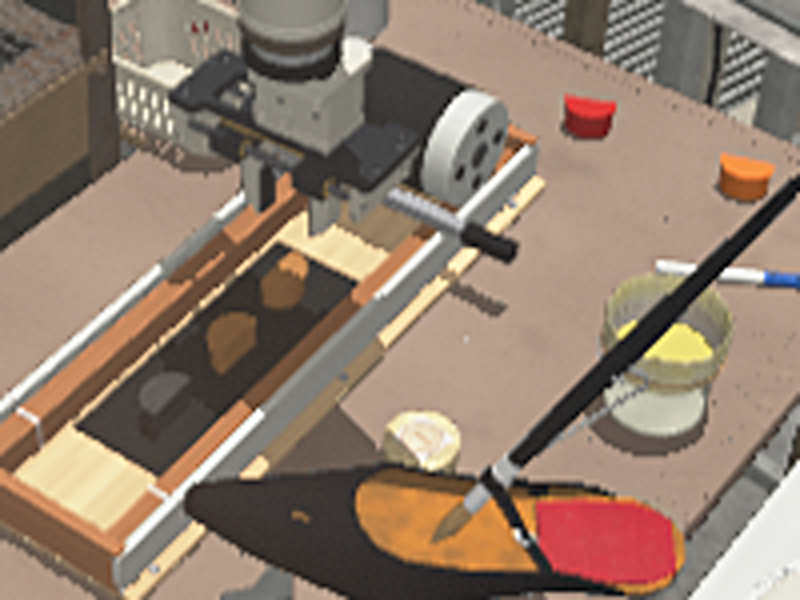

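The scene crop shows the heels upright on the mat in px (210-245, 195-235), the lever down, and the roller behind it at its mark. Now the transfer to the tray.

Request:
send_rows --deltas '[{"hand": 0.5, "delta_pos": [-0.4, 0.4, 3], "turn": 0}, {"hand": 0.5, "delta_pos": [-0.4, 0.4, 6], "turn": 0}, {"hand": 0.5, "delta_pos": [-0.4, 0.4, 8.2], "turn": 0}, {"hand": 0.5, "delta_pos": [-0.4, 0.4, 8.2], "turn": 0}, {"hand": 1, "delta_pos": [-0.4, 0.4, 8.2], "turn": 0}, {"hand": 1, "delta_pos": [-0.4, 0.4, 8.2], "turn": 0}, {"hand": 1, "delta_pos": [-0.4, 0.4, 8.2], "turn": 0}, {"hand": 1, "delta_pos": [-0.4, 0.4, 8.2], "turn": 0}, {"hand": 1, "delta_pos": [-0.4, 0.4, 3], "turn": 0}, {"hand": 1, "delta_pos": [-0.4, 0.4, -3], "turn": 0}]' --squeeze 20

```text
time_s: 71.15
ee_pos: [0.5646, -0.0331, 0.1001]
ee_rot: [-179.8, 0.0, 92.2]
wrist_force: [0.7, 0.6, -0.3]
opening: 0.0256
grasp_force: 20.0
```

Run:
```python
from h import *
def tr(x): return 449+x*np.cos(np.radians(-1)),406+x*np.sin(np.radians(-1))
plan((*tr(52),90,89),(*tr(52),-18,89),(*tr(0),-18,89),(*tr(-52),-18,89))
```

```text
t 71.15 pos [564.6 -33.1 100.1] psi 92.2 open 25.6
(np.float64(500.99208014813235), np.float64(405.09247486526124), 90, 89) -> [44.03 -4.65  1.01] turn 3.2
(np.float64(500.99208014813235), np.float64(405.09247486526124), -18, 89) -> [44.03 -4.65 11.81] turn 3.2
(np.float64(449.0), np.float64(406.0), -18, 89) -> [44.33 -9.85 11.81] turn 3.2
(np.float64(397.00791985186765), np.float64(406.90752513473876), -18, 89) -> [ 44.62 -15.04  11.81] turn 3.2
```

Request:
send_rows --deltas '[{"hand": 1, "delta_pos": [6, -0.3, 0], "turn": 3}, {"hand": 1, "delta_pos": [12, -0.9, 0], "turn": 3.2}, {"hand": 1, "delta_pos": [18, -1.5, 0], "turn": 3.2}, {"hand": 1, "delta_pos": [24, -2, 0], "turn": 3.2}, {"hand": 1, "delta_pos": [30, -2.5, 0], "turn": 3.2}, {"hand": 1, "delta_pos": [36, -3, 0], "turn": 3.2}, {"hand": 1, "delta_pos": [41, -3.5, 0], "turn": 3.2}, {"hand": 1, "delta_pos": [44, -3.9, 2], "turn": 3.2}, {"hand": 1, "delta_pos": [44, -3.9, 6], "turn": 3.2}, {"hand": 1, "delta_pos": [44, -3.9, 7], "turn": 3.2}]'

```text
time_s: 72.4
ee_pos: [0.5075, 0.4034, 0.0271]
ee_rot: [-179.7, 0.2, 89.1]
wrist_force: [-0.8, -0.3, -0.8]
opening: 0.0256
grasp_force: 20.0
```

```bash
cat >> h.py <<'E'
def tr(x): return 449+x*np.cos(np.radians(-1)),406+x*np.sin(np.radians(-1))
E
python3 - <<'E'
from h import *
plan((*tr(60),-17,89))
E
```

```text
t 72.4 pos [507.5 403.4  27.1] psi 89.1 open 25.6
(np.float64(508.99086170938347), np.float64(404.952855613763), -17, 89) -> [0.16 0.15 4.41] turn 0.1
```

Request:
send_rows --deltas '[{"hand": 1, "delta_pos": [0.1, 0.1, 2], "turn": 0}, {"hand": 1, "delta_pos": [0.1, 0.1, 3.5], "turn": 0}, {"hand": 1, "delta_pos": [0.1, 0.1, 4.4], "turn": 0}, {"hand": 1, "delta_pos": [0.1, 0.1, 4.4], "turn": 0}, {"hand": 0.66, "delta_pos": [0.1, 0.1, 4.4], "turn": 0}, {"hand": 0.66, "delta_pos": [0.1, 0.1, 4.4], "turn": 0}, {"hand": 0.66, "delta_pos": [0.1, 0.1, 4.4], "turn": 0}, {"hand": 0.66, "delta_pos": [0.1, 0.1, 3], "turn": 0}, {"hand": 0.5, "delta_pos": [0.1, 0.1, -2], "turn": 0}, {"hand": 0.5, "delta_pos": [0.1, 0.1, -6], "turn": 0}]'

```text
time_s: 73.65
ee_pos: [0.5116, 0.4064, 0.0928]
ee_rot: [179.9, -0.1, 89.0]
wrist_force: [0.1, 0.1, 0.5]
opening: 0.0437
grasp_force: 0.0
```

Run:
```python
from h import *
plan((*trk(0,35),70,92.3),(*trk(0,35),-12,92.3))
p=cap('scene')
P=np.array([w(p,(u,v)) for v in range(60,383,2) for u in range(60,400,2)]); 
r=np.array([.31,.34]); k=(np.hypot(*(P[:,:2]-r).T)<.10)&(P[:,2]>.2)
print('z hist near toe',np.histogram(P[k][:,2],bins=np.arange(.2,1.0,.05)))
```

```text
t 73.65 pos [511.6 406.4  92.8] psi 89.0 open 43.7
(np.float64(563.4953872613604), np.float64(50.67180382900561), 70, 92.3) -> [-35.48   5.79   2.28] turn -3.3
(np.float64(563.4953872613604), np.float64(50.67180382900561), -12, 92.3) -> [-35.48   5.79  10.48] turn -3.3
z hist near toe (array([  9, 314,   4,   0,   0,   0,  10, 144, 375, 490, 338,   5,   0,
         0,   0]), array([0.2 , 0.25, 0.3 , 0.35, 0.4 , 0.45, 0.5 , 0.55, 0.6 , 0.65, 0.7 ,
       0.75, 0.8 , 0.85, 0.9 , 0.95]))
```

Request:
send_rows --deltas '[{"hand": 0.5, "delta_pos": [-6, 1, 0], "turn": -3}, {"hand": 0.5, "delta_pos": [-12, 2, 0], "turn": -3.3}, {"hand": 0.5, "delta_pos": [-18, 3, 0], "turn": -3.3}, {"hand": 0.5, "delta_pos": [-24, 4, 0], "turn": -3.3}, {"hand": 0.5, "delta_pos": [-30, 5, 0], "turn": -3.3}, {"hand": 0.5, "delta_pos": [-34, 5.6, 0], "turn": -3.3}, {"hand": 0.5, "delta_pos": [-35.5, 5.8, 2], "turn": -3.3}, {"hand": 0.5, "delta_pos": [-35.5, 5.8, 4], "turn": -3.3}, {"hand": 0.5, "delta_pos": [-35.5, 5.8, 4.5], "turn": -3.3}]'

```text
time_s: 74.82
ee_pos: [0.5624, 0.0498, 0.0448]
ee_rot: [-179.9, -0.0, 92.3]
wrist_force: [-0.3, -0.8, -0.0]
opening: 0.0459
grasp_force: 0.0
```

Run:
```python
from h import *
plan((*trk(0,35),-12,92.3))
```

```text
t 74.83 pos [562.4  49.8  44.8] psi 92.3 open 45.9
(np.float64(563.4953872613604), np.float64(50.67180382900561), -12, 92.3) -> [0.09 0.11 5.68] turn 0.0
```

Request:
send_rows --deltas '[{"hand": 0.5, "delta_pos": [0.1, 0.1, 3], "turn": 0}, {"hand": 0.5, "delta_pos": [0.1, 0.1, 5.7], "turn": 0}, {"hand": 0.5, "delta_pos": [0.1, 0.1, 5.7], "turn": 0}, {"hand": 1, "delta_pos": [0.1, 0.1, 5.7], "turn": 0}, {"hand": 1, "delta_pos": [0.1, 0.1, 5.7], "turn": 0}, {"hand": 1, "delta_pos": [0.1, 0.1, 5.7], "turn": 0}, {"hand": 1, "delta_pos": [0.1, 0.1, 5.7], "turn": 0}, {"hand": 1, "delta_pos": [0.1, 0.1, 5.7], "turn": 0}, {"hand": 1, "delta_pos": [0.1, 0.1, 1], "turn": 0}, {"hand": 1, "delta_pos": [0.1, 0.1, -5], "turn": 0}]'

```text
time_s: 76.08
ee_pos: [0.5624, 0.0509, 0.095]
ee_rot: [-179.8, 0.0, 92.3]
wrist_force: [1.6, -0.3, -0.4]
opening: 0.0255
grasp_force: 19.9
```

Run:
```python
from h import *
plan((*tr(11),30,89))
```

```text
t 76.08 pos [562.4  50.9  95. ] psi 92.3 open 25.5
(np.float64(459.9983246467203), np.float64(405.8080235291899), 30, 89) -> [35.88 -8.79  6.5 ] turn 3.3
```

Request:
send_rows --deltas '[{"hand": 1, "delta_pos": [6, -1, -0.5], "turn": 3}, {"hand": 1, "delta_pos": [12, -2.5, -0.5], "turn": 3.3}, {"hand": 1, "delta_pos": [18, -4, -0.5], "turn": 3.3}, {"hand": 1, "delta_pos": [24, -5.5, -0.5], "turn": 3.3}, {"hand": 1, "delta_pos": [30, -7.5, -0.5], "turn": 3.3}, {"hand": 1, "delta_pos": [34.5, -8.6, 0], "turn": 3.3}, {"hand": 1, "delta_pos": [36, -8.8, 2], "turn": 3.3}, {"hand": 1, "delta_pos": [36, -8.8, 5], "turn": 3.3}, {"hand": 1, "delta_pos": [36, -8.8, 6.5], "turn": 3.3}, {"hand": 1, "delta_pos": [36, -8.8, 6.5], "turn": 3.3}]'

```text
time_s: 77.32
ee_pos: [0.4608, 0.4059, 0.029]
ee_rot: [-179.9, 0.1, 89.0]
wrist_force: [-0.7, -0.6, 0.1]
opening: 0.0253
grasp_force: 19.9
```

Run:
```python
from h import *
plan((*tr(11),-17,89))
```

```text
t 77.33 pos [460.8 405.9  29. ] psi 89.0 open 25.3
(np.float64(459.9983246467203), np.float64(405.8080235291899), -17, 89) -> [-0.01 -0.08  4.6 ] turn -0.0
```

Request:
send_rows --deltas '[{"hand": 1, "delta_pos": [0, -0.1, 2], "turn": 0}, {"hand": 1, "delta_pos": [0, -0.1, 3.7], "turn": 0}, {"hand": 1, "delta_pos": [0, -0.1, 4.6], "turn": 0}, {"hand": 1, "delta_pos": [0, -0.1, 4.6], "turn": 0}, {"hand": 0.66, "delta_pos": [0, -0.1, 4.6], "turn": 0}, {"hand": 0.66, "delta_pos": [0, -0.1, 4.6], "turn": 0}, {"hand": 0.66, "delta_pos": [0, -0.1, 4.6], "turn": 0}, {"hand": 0.66, "delta_pos": [0, -0.1, 3], "turn": 0}, {"hand": 0.66, "delta_pos": [0, -0.1, -2], "turn": 0}, {"hand": 0.5, "delta_pos": [0, -0.1, -6], "turn": 0}]'

```text
time_s: 78.58
ee_pos: [0.461, 0.4077, 0.093]
ee_rot: [179.9, -0.1, 89.0]
wrist_force: [-0.2, 0.8, -0.1]
opening: 0.0372
grasp_force: 0.0
```

Run:
```python
from h import *
plan((*trk(0,120),40,92.3))
```

```text
t 78.58 pos [461.  407.7  93. ] psi 89.0 open 37.2
(np.float64(560.0841848960928), np.float64(135.60332741373352), 40, 92.3) -> [-27.03  10.36   5.3 ] turn -3.3
```

Request:
send_rows --deltas '[{"hand": 0.5, "delta_pos": [-5.5, 2, 0], "turn": -3}, {"hand": 0.5, "delta_pos": [-11, 4, 0], "turn": -3.3}, {"hand": 0.5, "delta_pos": [-17, 6.3, 0], "turn": -3.3}, {"hand": 0.5, "delta_pos": [-22.5, 8.5, 0], "turn": -3.3}, {"hand": 0.5, "delta_pos": [-27, 10.4, 0], "turn": -3.3}, {"hand": 0.5, "delta_pos": [-27, 10.4, 3], "turn": -3.3}, {"hand": 0.5, "delta_pos": [-27, 10.4, 5], "turn": -3.3}, {"hand": 0.5, "delta_pos": [-27, 10.4, 5], "turn": -3.3}]'

```text
time_s: 79.58
ee_pos: [0.5588, 0.1351, 0.0397]
ee_rot: [-179.9, 0.0, 92.3]
wrist_force: [-0.7, 0.8, 0.1]
opening: 0.0459
grasp_force: 0.0
```

Run:
```python
from h import *
plan((*trk(0,120),-12,92.3))
```

```text
t 79.58 pos [558.8 135.1  39.7] psi 92.3 open 45.9
(np.float64(560.0841848960928), np.float64(135.60332741373352), -12, 92.3) -> [0.04 0.13 5.17] turn 0.0
```

Request:
send_rows --deltas '[{"hand": 0.5, "delta_pos": [0, 0.1, 3], "turn": 0}, {"hand": 0.5, "delta_pos": [0, 0.1, 5.2], "turn": 0}, {"hand": 0.5, "delta_pos": [0, 0.1, 5.2], "turn": 0}, {"hand": 1, "delta_pos": [0, 0.1, 5.2], "turn": 0}, {"hand": 1, "delta_pos": [0, 0.1, 5.2], "turn": 0}, {"hand": 1, "delta_pos": [0, 0.1, 5.2], "turn": 0}, {"hand": 1, "delta_pos": [0, 0.1, 5.2], "turn": 0}, {"hand": 1, "delta_pos": [0, 0.1, 5.2], "turn": 0}, {"hand": 1, "delta_pos": [0, 0.1, 0], "turn": 0}, {"hand": 1, "delta_pos": [0, 0.1, -6], "turn": 0}]'

```text
time_s: 80.82
ee_pos: [0.5594, 0.1352, 0.1001]
ee_rot: [-179.8, 0.1, 92.3]
wrist_force: [1.5, 1.2, 0.5]
opening: 0.0256
grasp_force: 20.0
```

Run:
```python
from h import *
plan((*tr(-38),30,89))
```

```text
t 80.83 pos [559.4 135.2 100.1] psi 92.3 open 25.6
(np.float64(411.00578758405715), np.float64(406.66319144461676), 30, 89) -> [ 27.73 -13.72   7.01] turn 3.3
```

Request:
send_rows --deltas '[{"hand": 1, "delta_pos": [5, -2.5, 0], "turn": 3}, {"hand": 1, "delta_pos": [10, -5, 0], "turn": 3.3}, {"hand": 1, "delta_pos": [15, -7.5, 0], "turn": 3.3}, {"hand": 1, "delta_pos": [20, -10, 0], "turn": 3.3}, {"hand": 1, "delta_pos": [25, -12.5, 0], "turn": 3.3}, {"hand": 1, "delta_pos": [27.7, -13.7, 2], "turn": 3.3}, {"hand": 1, "delta_pos": [27.7, -13.7, 5], "turn": 3.3}, {"hand": 1, "delta_pos": [27.7, -13.7, 7], "turn": 3.3}, {"hand": 1, "delta_pos": [27.7, -13.7, 7], "turn": 3.3}]'

```text
time_s: 81.95
ee_pos: [0.4113, 0.4054, 0.0285]
ee_rot: [-179.8, 0.2, 89.0]
wrist_force: [-0.5, -0.2, -0.7]
opening: 0.0254
grasp_force: 20.0
```

Run:
```python
from h import *
plan((*tr(-38),-17,89))
```

```text
t 81.95 pos [411.3 405.4  28.5] psi 89.0 open 25.4
(np.float64(411.00578758405715), np.float64(406.66319144461676), -17, 89) -> [ 0.13 -0.03  4.55] turn 0.0
```

Request:
send_rows --deltas '[{"hand": 1, "delta_pos": [0.1, 0, 2], "turn": 0}, {"hand": 1, "delta_pos": [0.1, 0, 3.7], "turn": 0}, {"hand": 1, "delta_pos": [0.1, 0, 4.5], "turn": 0}, {"hand": 1, "delta_pos": [0.1, 0, 4.5], "turn": 0}, {"hand": 0.66, "delta_pos": [0.1, 0, 4.5], "turn": 0}, {"hand": 0.66, "delta_pos": [0.1, 0, 4.5], "turn": 0}, {"hand": 0.66, "delta_pos": [0.1, 0, 4.5], "turn": 0}, {"hand": 0.66, "delta_pos": [0.1, 0, 3], "turn": 0}, {"hand": 0.66, "delta_pos": [0.1, 0, -2], "turn": 0}, {"hand": 0.5, "delta_pos": [0.1, 0, -6], "turn": 0}]'

```text
time_s: 83.2
ee_pos: [0.4132, 0.4081, 0.0928]
ee_rot: [179.9, -0.1, 89.0]
wrist_force: [1.2, 1.6, -0.7]
opening: 0.0374
grasp_force: 0.0
```

Request:
send_rows --deltas '[{"hand": 0.5, "delta_pos": [-5, 4, -6], "turn": 0}, {"hand": 0.5, "delta_pos": [-10, 8, -12], "turn": 0}, {"hand": 0.5, "delta_pos": [-16, 12, -15], "turn": 0}, {"hand": 0.5, "delta_pos": [-22, 14, -15], "turn": 0}, {"hand": 0.5, "delta_pos": [-28, 14, -15], "turn": 0}, {"hand": 0.5, "delta_pos": [-34, 14, -15], "turn": 0}, {"hand": 0.5, "delta_pos": [-34, 14, -15], "turn": 0}]'

```text
time_s: 84.08
ee_pos: [0.5472, 0.0623, 0.2418]
ee_rot: [179.9, -0.0, 88.9]
wrist_force: [0.9, -0.2, 0.2]
opening: 0.0456
grasp_force: 0.0
```

Run:
```python
from h import *
p=cap('top')
cv2.imwrite('pics/m.png',cv2.resize(p['pixels'][130:280,110:310],(800,600),interpolation=cv2.INTER_CUBIC))
print(ty(),roller())
P=np.array([w(p,proj(p,[*(np.array(trk(x,-159))/1000),.066])) for x in(-125,-100,90,105)]).round(3);print(P)
```

```text
[-15.5  38.8] (1225, array([-220.2,    1.6]), [np.float64(-68.0), np.float64(68.0)])
[[ 0.446 -0.148  0.066]
 [ 0.47  -0.146  0.073]
 [ 0.661 -0.139  0.068]
 [ 0.676 -0.139  0.065]]
```

View pics/m.png

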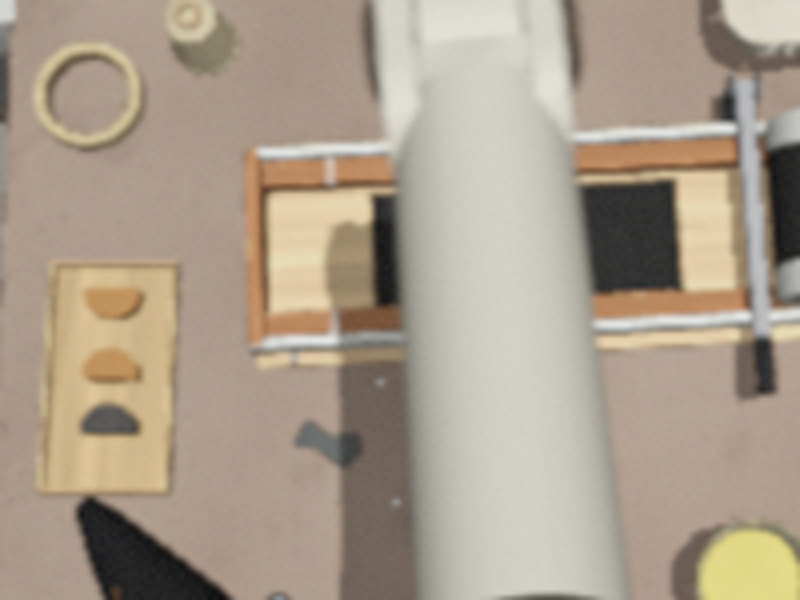

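The picture shows all three heels flat in the tray at px (138,205), (138,221) and (137,235). The lever is down and the roller is at -220.2 mm, on its mark.

```bash
python3 -c "
from h import *
print(order.sign_off())"
```

```text
the job is handed in; nothing more can be done
None
```

The job is done and handed in: the three heel blocks were pressed and stand side by side in the tray, the lever is fully down, and the roller is within 1 mm of its parking mark, though on the way back it overshot by about 20 mm and I had to nudge it forward again.

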